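# Return two specimens to their tray and read its label

### The job

Book the specimen tray back in: first put the two specimen mounts that lie loose on the desk into the tray's two empty pockets, each fully down in the pocket of its own size, polished face up, set in and not dropped. Then draw the hand-held code reader out of its charging stand and turn it nose down, so that its window looks down (leaning no more than about 30 degrees) onto the middle of the bar-code label on the tray from 10 to 15 cm away. Finish still holding it there in the air, still and touching nothing but the gripper, with everything else on the desk left where it was.

Things in the scene. Friction and masses are not known exactly. Their poses are not given: they have to be found in the camera images.
- tray: light grey plastic specimen tray, fixed, 155 (x) by 215 (y) by 20 mm high; origin: centre of underside, z up. Six round pockets 13 mm deep: row at x -36 is 44 mm wide for 40 mm mounts, row at x +36 is 34 mm wide for 30 mm mounts, both at y -78, -18, +42 mm. Four hold mounts that stand 15 mm out of the tray; one of each size is empty. Bar-code label flat on the strip at its +y end
- pocket_large (a point): centre of the floor of the empty 44 mm pocket (middle of its row, tray x -36, y -18 mm), 7 mm above the desk
- pocket_small (a point): centre of the floor of the empty 34 mm pocket (end of its row far from the label, tray x +36, y -78 mm), 7 mm above the desk
- label (a point): centre of the bar-code label, 56 by 30 mm white paper with black bars, flat on the tray's top, 21 mm above the desk
- mount_large: loose metallographic specimen mount: black resin disc, 40 mm diameter, 28 mm high, with a polished steel section in its top face; stands face up on the desk; 75 g; origin at the centre of its underside, z out of the polished face
- mount_small: the same, 30 mm diameter, 28 mm high, 45 g; origin at the centre of its underside, z out of the polished face
- stand: grey charging stand, fixed, foot 110 (x) by 90 (y) by 12 mm; around its origin (on the desk) an upright socket open at the top, 37 (x) by 33 (y) mm inside, floor at 12 mm, rim 52 mm above the desk, walls 5 mm
- reader: hand-held code reader, about 0.2 kg, upright in the stand's socket (40 mm deep; draw it straight up). Origin: centre of the handle's underside; z up the handle, -x to its front. Black handle 34 (x) by 30 (y) mm, z 0 to 118. Grey head on top 84 mm long, 50 wide (y, flat upright sides), 40 high, centre x -10, z 134, nose 15 degrees down; top at z 165. Mass centre near x -6, z 105
- reader_grip (a point): good place to grip across the 50 mm width of the reader's head (fingers closing along the reader's y, from above): centre of the head at x -10, z 136 mm in the reader's frame; axes as the reader's
- reader_window (a point): centre of the dark window in the nose of the reader, at x -53, y 0, z 122.5 mm in the reader's frame; its z axis points out along the line of sight (in the stand: to the reader's -x and 15 degrees below level), its y axis is the reader's y
- stored_l1: 40 mm mount already in the tray, as the loose one; leave it in its pocket
- stored_l2: 40 mm mount already in the tray; leave it
- stored_s1: 30 mm mount already in the tray; leave it
- stored_s2: 30 mm mount already in the tray; leave it
- mug: white mug, 80 mm wide, 90 mm high; bystander, origin at the centre of its underside (so for all bystanders)
- stapler: black stapler, 135 by 34 mm, 55 mm high; bystander
- glue_stick: white glue stick standing upright, 26 mm diameter, 85 mm high; bystander
- tape_roll: roll of pale tape lying flat, 60 mm diameter, 19 mm high; bystander
- calculator: black pocket calculator lying flat, 145 by 78 by 13 mm; bystander
- punch: steel and black hole punch, 85 by 120 mm, about 70 mm high; bystander
Not all that is in view belongs to the job. What is shaped like the mount_large but purple or yellow is not meant.

How it is judged:
By the outcome, as a careful person would: the job done as asked, in the order asked, and still so for the second after the job is handed in, while the arm keeps its last pose, push and grip.
It also fails if it takes over 67 s, if anything falls off the work surface, if the arm or the gripper's body presses on something with over 40 N, if the wrist force passes 120 N, or if a joint passes its speed limit or range.

### The arm

A 7-joint arm with a two-finger parallel gripper is mounted at the origin on the work surface. World frame = base frame: x ahead of the robot, y to its left, z up, the work surface at z = 0. Lengths are in mm, angles in rad, forces in N, time in s.
With the tool pointing down it reaches from about 400 to 900 mm from the base axis. Payload 5.6 kg.
Tool frame: the origin (TCP) lies between the finger pads; the fingertips stand 22 mm ahead of it and the grasp point (between the pads) lies 3 mm ahead of it; z points along the fingers, y is the line along which they close (so a half turn about z gives the same grasp; the last joint's range is limited). The gripper opens to 92 mm and grips with 3 to 60 N. Pads are 20 mm wide; open, the fingers measure 128 mm over their backs; the gripper's body (75 mm by 189 mm) begins 69 mm behind the grasp point.
Start: joints at [1.218, 0.468, -0.012, 1.603, 0.006, 1.071, -0.056], TCP at [198.123, -619.077, 213.992] pointing down, gripper open.
Joint ranges: [-2.53, 2.53], [-0.31, 2.02], [-1.57, 1.55], [0.28, 2.44], [-1.29, 4.43], [0.15, 1.84], [-2.92, 2.92]. Speed limits (rad/s): [2.57, 2.57, 3.14, 3.14, 3.14, 3.14, 3.14].

### API

Orientations are given as a rotation vector (axis times angle).
In Python, from cell import r gives the robot as it stands.
- The arm moves only by the tool play_rows, never from a script. Its argument "commands" is one flat list of numbers, 6 for each row, row after row: the shift along the tool's x, y, z normalised to -1 to 1, where 1 is 0.2 m, then the turn, a rotation vector about the tool's x, y, z normalised to -1 to 1, where 1 is 360 degrees. In form: [x, y, z, ax, ay, az, x, y, z, ax, ay, az, ...]. A call has exactly 5 rows; each row is the pose to reach, as a shift and turn from the pose commanded when the call began, along the tool's axes at that moment, turning the shorter way round; what a row does not reach only later rows make up. A row lasts 1/12 s, in which the tool goes at most 41.7 mm and 7.16 degrees, less where a joint would pass 70% of its speed; a pose out of reach is approached as far as the arm can. A call with a number of a shift or a turn outside -1 to 1 is refused whole. A call with a gripper value outside its range is refused whole. "fingers" is the finger opening in mm, from 0 to 91.9, set as the call begins (left out, the last holds). The fingers move at their own pace and stop on an object; "grip_force" is the grip in N (left out, the last holds). Time passes only in rows, so rows that repeat a pose let the fingers close, or fill a call up. It gives the time, the measured TCP pose, the force, the opening and the grip force at its end, in the units of the state.
- r.get_state(): the state, without advancing time (a new reading comes with each control period).
- r.snapshot(name): name is "scene" or "top" or "wrist"; returns a dict with "pixels" (420x560x3 uint8, blue, green, red), "vertical_fov" (degrees; the focal length in pixels is half the picture's height over the tangent of half this angle, whatever the lens; pixels are square), "cx", "cy" (the principal point, pixels), "dist_coeffs" ([k1, k2, p1, p2, k3] as OpenCV has them; the pictures are not rectified), "R" (3x3) and "t" (3): a world point X has camera coordinates R X + t; the wrist camera has in their place "T_tool_cam" (4x4, takes a point from camera to tool coordinates, whose origin is the TCP and whose axes are the flange's). Camera axes: x right, y down, z forward; pixel columns grow to the right and rows downward; lengths in mm; the calibration is good to about 2 mm. A picture is of the moment at which its call begins: read the wrist's pose just before it. There is no depth.
- r.sign_off(): hands the job in; it is judged then, once.
The state is a dict: "t": time; "joint_pos": joint angles; "joint_velocities": joint speeds; "effort": joint torques, N m; "tool_pos": TCP position; "tool_rot": TCP orientation; "wrist_force": force on the tool from outside, world axes, zero at the start; "torque": the same for the moment, N m; "gripper_width": finger opening in mm; "grip_force": force on a finger pad.
Only numpy, scipy, OpenCV 4.12 (cv2) and the standard library are available. Lean on these libraries where they do the work, as an engineer would, in place of code of your own. Each camera call takes 0.05 s, during which the arm holds its last target. There are 200 camera calls.

## Working session

There is one attempt and no reset: what is moved stays moved. The work goes in short steps, Python scripts to look and compute and a tool call to move; the robot and the scene stay as the last step left them, time stands still between calls to the robot, and variables do not carry over. Pictures are saved under pics/ and viewed, at most 10 in all, crops included, and the job is handed in when it is done.

Besides the shell and the picture viewer there is one more tool, called after "Emit:" by a JSON object that holds its "op" and its "data", one argument or row to a line. play_rows: Moves the arm, as the interface text tells. Its arguments: {"type":"object","properties":{"commands":{"type":"array","items":{"type":"number","minimum":-1,"maximum":1}},"fingers":{"type":"number"},"grip_force":{"type":"number"}},"required":["commands"]}

```bash
ls; mkdir -p pics; python3 - <<'E'
from cell import r
import cv2,json,numpy as np
print(r.get_state())
for n in("scene","top","wrist"):
    s=r.snapshot(n); cv2.imwrite(f"pics/{n}0.png",s["pixels"])
    np.save(f"pics/{n}0.npy",s,allow_pickle=True)
    print(n,{k:(np.round(v,4).tolist() if k!="pixels" else 0) for k,v in s.items()})
E
```

```text
pics
{'t': 0.0, 'joint_pos': array([ 1.21801173,  0.46837508, -0.01160051,  1.60357576,  0.00600803,
        1.07142232, -0.05630614]), 'joint_velocities': array([ 0.00116446,  0.00014943,  0.00078685,  0.00089031, -0.00142803,
       -0.00020443,  0.00117481]), 'effort': array([-7.39847728e-04, -5.20573425e+01, -1.25774203e-02, -2.43751520e+01,
       -5.65339741e-02,  1.72337552e-02,  1.53833707e-04]), 'tool_pos': array([ 197.91140752, -618.5405592 ,  213.06153215]), 'tool_rot': array([-3.10231858e+00, -4.84296404e-01,  6.24396273e-04]), 'wrist_force': array([0.29987241, 0.24138008, 0.02584459]), 'torque': array([ 0.00758845,  0.04019335, -0.03059366]), 'grip_force': 0.0, 'gripper_width': 91.92129907381297}
scene {'pixels': 0, 'vertical_fov': 54.6278, 'cx': 284.377, 'cy': 209.0829, 'dist_coeffs': [0.014, 0.0, 0.0, 0.0, 0.0], 'R': [[0.4425, 0.8967, 0.0087], [0.5138, -0.2455, -0.822], [-0.735, 0.3682, -0.5694]], 't': [-232.8292, -208.6855, 1346.3524]}
top {'pixels': 0, 'vertical_fov': 50.491, 'cx': 280.9335, 'cy': 206.4392, 'dist_coeffs': [0.0237, 0.0, 0.0, 0.0, 0.0], 'R': [[-0.0056, -1.0, 0.0], [-0.9841, 0.0055, -0.1776], [0.1776, -0.001, -0.9841]], 't': [-11.8075, 576.5591, 1021.4509]}
wrist {'pixels': 0, 'vertical_fov': 70.8047, 'cx': 286.6507, 'cy': 214.8354, 'dist_coeffs': [0.0055, 0.0, 0.0, 0.0, 0.0], 'T_tool_cam': [[0.0, -0.9616, -0.2745, 77.6312], [1.0, 0.0003, -0.001, -0.5187], [0.001, -0.2745, 0.9616, -171.0281], [0.0, 0.0, 0.0, 1.0]]}
```

View pics/top0.png

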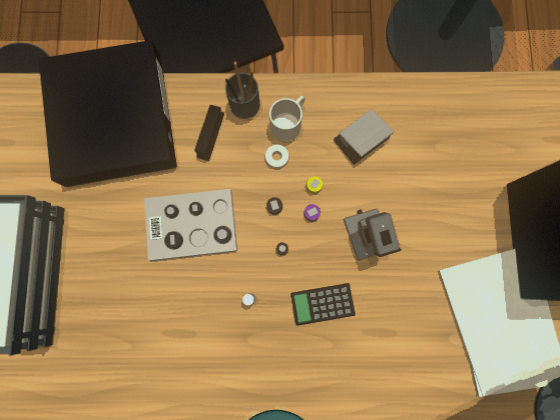

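View pics/scene0.png

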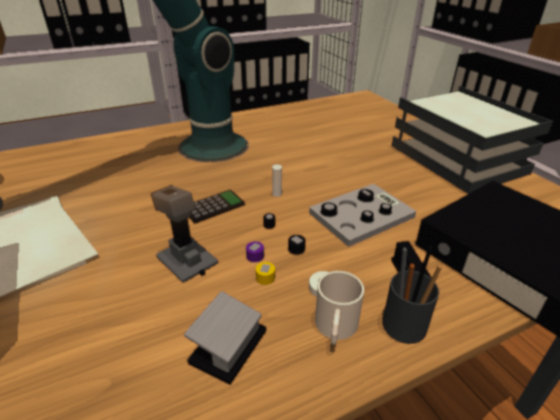

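```bash
cat > h.py <<'E'
import numpy as np,cv2
from scipy.spatial.transform import Rotation as Ro
def Rm(v): return Ro.from_rotvec(v).as_matrix()
def load(n): return np.load(f"pics/{n}.npy",allow_pickle=True).item()
def snap(r,n,name):
    st=r.get_state(); s=r.snapshot(n)
    if n=="wrist":
        T=np.eye(4);T[:3,:3]=Rm(st["tool_rot"]);T[:3,3]=st["tool_pos"]
        C=T@s["T_tool_cam"]; s["R"]=C[:3,:3].T; s["t"]=-s["R"]@C[:3,3]
    np.save(f"pics/{name}.npy",s,allow_pickle=True); cv2.imwrite(f"pics/{name}.png",s["pixels"]); return s
def K(s):
    f=s["pixels"].shape[0]/2/np.tan(np.radians(s["vertical_fov"]/2))
    return np.array([[f,0,s["cx"]],[0,f,s["cy"]],[0,0,1.]])
def ray(s,p):
    u=cv2.undistortPoints(np.array([[p]],float),K(s),np.array(s["dist_coeffs"]))[0,0]
    R=np.array(s["R"]); return -R.T@np.array(s["t"]), R.T@np.array([u[0],u[1],1])
def onz(s,p,z):
    c,d=ray(s,p); return c+d*(z-c[2])/d[2]
def proj(s,X):
    return cv2.projectPoints(np.array([X],float),cv2.Rodrigues(np.array(s["R"]))[0],np.array(s["t"],float),K(s),np.array(s["dist_coeffs"]))[0][0,0]
def tri(a,pa,b,pb):
    c1,d1=ray(a,pa);c2,d2=ray(b,pb)
    k=np.linalg.lstsq(np.c_[d1,-d2],c2-c1,rcond=None)[0]
    x,y=c1+d1*k[0],c2+d2*k[1]; return (x+y)/2,np.linalg.norm(x-y)
E
python3 - <<'E'
from h import *
s=load("top0")
for n,p,z in [("L",(274,206),28),("S",(282,248),28),("pL",(199,238),20),("pS",(221,206),20),("label",(155,228),21),("tray NE",(232,189),20),("tray SE",(236,250),20),("NW",(144,196),20),("SW",(149,260),20),("readerhead",(383,234),160),("stand",(370,237),12),("mug",(285,120),90),("glue",(248,300),85),("calc",(323,304),13)]:
    print(n,onz(s,p,z).round())
c=load("scene0")
for n,a,b in [("L",(274,206),(297,239)),("S",(282,248),(269,216))]: print(n,tri(s,a,c,b))
E
```

```text
L [582.   2.  28.]
S [478. -17.  28.]
pL [505. 186.  20.]
pS [584. 134.  20.]
label [530. 294.  21.]
tray NE [627. 107.  20.]
tray SE [475.  95.  20.]
NW [610. 325.  20.]
SW [452. 305.  20.]
readerhead [ 496. -233.  160.]
stand [ 506. -234.   12.]
mug [781. -26.  90.]
glue [357.  60.  85.]
calc [ 345. -115.   13.]
L (array([582.1760239 ,   2.61906675,  28.32055738]), np.float64(1.3733190900791243))
S (array([478.1743916 , -17.28974914,  30.08257965]), np.float64(0.46577973281622165))
```

View pics/wrist0.png

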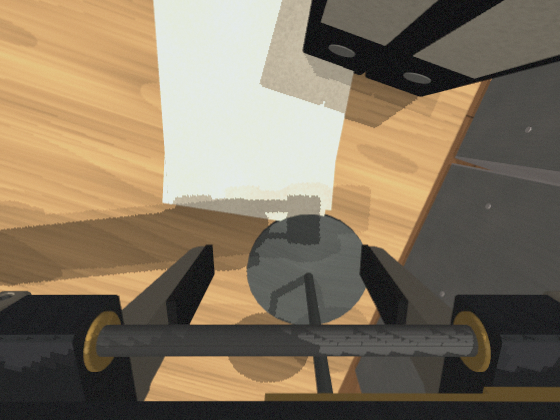

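```bash
cat > plan.py <<'E'
# usage: plan(wps): wps = list of (pos, rotvec or None); prints one 6-number row per call, tracks commanded pose
from h import *
import json,os
def cur():
    c=json.load(open("cmd.json")); return np.array(c["p"]),Rm(c["v"])
def tooldown(deg): # tool x at world azimuth deg, z down
    a=np.radians(deg); x=np.array([np.cos(a),np.sin(a),0]);z=np.array([0,0,-1.]); return np.c_[x,np.cross(z,x),z]
def plan(wps,maxd=195,maxa=34):
    p,R=cur()
    for tp,TR in wps:
        TR=R if TR is None else TR; tp=np.array(tp,float)
        v=Ro.from_matrix(R.T@TR).as_rotvec()
        n=max(1,int(np.ceil(max(np.linalg.norm(tp-p)/maxd,np.degrees(np.linalg.norm(v))/maxa))))
        p0,R0=p,R
        for i in range(1,n+1):
            gp=p0+(tp-p0)*i/n; gR=R0@Rm(v*i/n)
            row=np.r_[R.T@(gp-p)/200, Ro.from_matrix(R.T@gR).as_rotvec()/(2*np.pi)].round(4)
            print(row.tolist()); p=p+R@row[:3]*200; R=R@Rm(row[3:]*2*np.pi)
        print("  ->",p.round(1),R[:,0].round(3),R[:,2].round(3))
    json.dump({"p":p.tolist(),"v":Ro.from_matrix(R).as_rotvec().tolist()},open("cmd.json","w"))
E
python3 - <<'E'
from plan import *
json.dump({"p":[198.123,-619.077,213.992],"v":[-3.10231858e+00, -4.84296404e-01,0]},open("cmd.json","w"))
plan([((530,60,300),tooldown(95.5))])
E
```

```text
[0.6539, -0.6822, -0.1062, -0.0, -0.0001, -0.054]
[0.8435, -0.4257, -0.1067, -0.0001, -0.0, -0.054]
[0.9372, -0.1206, -0.1068, -0.0001, -0.0001, -0.054]
[0.9238, 0.1982, -0.1074, -0.0, -0.0, -0.054]
  -> [530.  60. 300.] [-0.096  0.995  0.   ] [-0.  0. -1.]
```

Emit:
{"op": "play_rows", "data": {
  "commands": [0.654,-0.682,-0.106,0,0,-0.054,0.654,-0.682,-0.106,0,0,-0.054,0.654,-0.682,-0.106,0,0,-0.054,0.654,-0.682,-0.106,0,0,-0.054,0.654,-0.682,-0.106,0,0,-0.054],
  "fingers": 91
}}

```text
t: 0.57
tool_pos: [283.4, -445.0, 235.5]
tool_rot: [-2.974, -1.008, -0.002]
wrist_force: [0.2, -0.2, -0.2]
gripper_width: 91.0
grip_force: 0.0
```

Emit:
{"op": "play_rows", "data": {
  "commands": [0.844,-0.426,-0.107,0,0,-0.054,0.844,-0.426,-0.107,0,0,-0.054,0.844,-0.426,-0.107,0,0,-0.054,0.844,-0.426,-0.107,0,0,-0.054,0.844,-0.426,-0.107,0,0,-0.054]
}}

```text
t: 0.98
tool_pos: [365.8, -275.2, 257.2]
tool_rot: [2.762, 1.496, 0.001]
wrist_force: [-0.2, 0.7, 0.2]
gripper_width: 91.0
grip_force: 0.0
```

Emit:
{"op": "play_rows", "data": {
  "commands": [0.937,-0.121,-0.107,0,0,-0.054,0.937,-0.121,-0.107,0,0,-0.054,0.937,-0.121,-0.107,0,0,-0.054,0.937,-0.121,-0.107,0,0,-0.054,0.937,-0.121,-0.107,0,0,-0.054]
}}

```text
t: 1.4
tool_pos: [448.4, -105.1, 278.8]
tool_rot: [2.469, 1.941, 0.003]
wrist_force: [-0.0, -0.0, -0.5]
gripper_width: 90.7
grip_force: 0.0
```

Emit:
{"op": "play_rows", "data": {
  "commands": [0.924,0.198,-0.107,0,0,-0.054,0.924,0.198,-0.107,0,0,-0.054,0.924,0.198,-0.107,0,0,-0.054,0.924,0.198,-0.107,0,0,-0.054,0.924,0.198,-0.107,0,0,-0.054]
}}

```text
t: 1.82
tool_pos: [530.9, 65.0, 300.0]
tool_rot: [-2.107, -2.33, -0.004]
wrist_force: [-0.5, 0.8, 1.0]
gripper_width: 91.0
grip_force: 0.0
```

```bash
python3 - <<'E'
from h import *
from cell import r
s=snap(r,"wrist","w1"); st=r.get_state(); print(st["t"],st["tool_pos"],st["joint_pos"].round(3)); print(Rm(st["tool_rot"]).round(3)); print(st["wrist_force"])
E
```

```text
1.8667 [531.82134503  68.3505317  300.26010047] [ 0.386  0.27  -0.684  1.748  0.179  1.184 -0.244]
[[-0.104  0.995  0.002]
 [ 0.995  0.104  0.005]
 [ 0.005  0.003 -1.   ]]
[1.41088595 3.17260576 0.58413227]
```

View pics/w1.png

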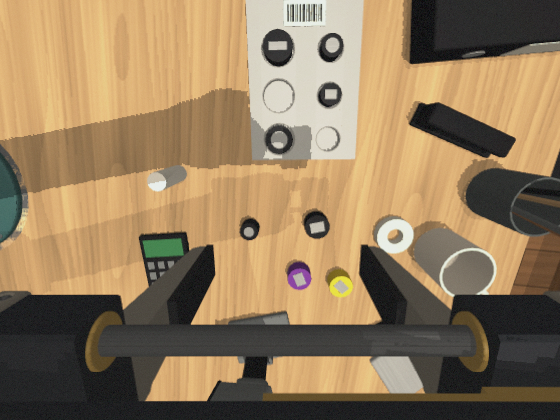

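Emit:
{"op": "play_rows", "data": {
  "commands": [0,0,0,0,0,0,0,0,0,0,0,0,0,0,0,0,0,0,0,0,0,0,0,0,0,0,0,0,0,0]
}}

```text
t: 2.28
tool_pos: [529.7, 58.7, 299.3]
tool_rot: [2.115, 2.323, -0.001]
wrist_force: [0.0, 0.8, -0.3]
gripper_width: 91.4
grip_force: 0.0
```

```bash
python3 - <<'E'
from plan import *
from cell import r
s=snap(r,"wrist","wA"); st=r.get_state(); print(st["t"],st["tool_pos"],st["joint_pos"].round(3)); print(Rm(st["tool_rot"]).round(3)); print(st["wrist_force"])
plan([((470,70,270),None)])
E
```

```text
2.3333 [529.72667842  58.97420196 299.37031835] [ 0.395  0.265 -0.677  1.754  0.179  1.185 -0.238]
[[-0.094  0.996 -0.   ]
 [ 0.996  0.094 -0.001]
 [-0.001 -0.    -1.   ]]
[-0.1176239  -0.31617292 -0.07299099]
[0.0785, -0.2938, 0.15, 0.0, 0.0, 0.0]
  -> [470.  70. 270.] [-0.096  0.995  0.   ] [-0.  0. -1.]
```

Emit:
{"op": "play_rows", "data": {
  "commands": [0.04,-0.15,0.075,0,0,0,0.0785,-0.294,0.15,0,0,0,0.0785,-0.294,0.15,0,0,0,0.0785,-0.294,0.15,0,0,0,0.0785,-0.294,0.15,0,0,0]
}}

```text
t: 2.75
tool_pos: [470.8, 69.6, 270.1]
tool_rot: [2.112, 2.323, 0.002]
wrist_force: [0.2, 0.3, -0.7]
gripper_width: 91.3
grip_force: 0.0
```

```bash
cat > meas.py <<'E'
from h import *
def circ(s,X,rad,dark=True,win=1.6,show=None):
    # blob around predicted projection; centroid of fitted ellipse
    u=proj(s,X); d=-(s["R"]@np.array(X)+s["t"])[2]; rp=rad*K(s)[0,0]/abs(d)
    g=cv2.cvtColor(s["pixels"],cv2.COLOR_BGR2GRAY)
    m=(g<70).astype(np.uint8) if dark else None
    cs,_=cv2.findContours(m,cv2.RETR_EXTERNAL,cv2.CHAIN_APPROX_NONE)
    best=min((c for c in cs if len(c)>15),key=lambda c:np.linalg.norm(c[:,0].mean(0)-u))
    return u.round(1),rp,best,cv2.boundingRect(best)
E
python3 - <<'E'
from meas import *
from cell import r
B=snap(r,"wrist","wB"); st=r.get_state(); print(st["t"],st["tool_pos"]); A=load("wA")
for n,X,rad in [("L",(582,2,14),20),("S",(478,-17,14),15)]:
    for q,s in (("A",A),("B",B)):
        u,rp,c,b=circ(s,X,rad); print(n,q,u,round(rp,1),b,cv2.contourArea(c))
a=cv2.resize(A["pixels"][0:260,215:375],None,fx=2.3,fy=2.3,interpolation=cv2.INTER_CUBIC)
b=cv2.resize(B["pixels"][0:260,230:410],None,fx=2.3,fy=2.3,interpolation=cv2.INTER_CUBIC)
cv2.imwrite("pics/ab.png",np.hstack([a,b])); print(a.shape,b.shape)
E
```

```text
2.8 [471.27516442  69.75249584 270.25159705]
L A [315.7 220.4] 12.4 (306, 207, 25, 27) 503.5
L B [354.3 236.3] 13.0 (324, 275, 25, 17) 149.0
S A [250.7 225.8] 9.2 (242, 215, 19, 21) 293.0
S B [285.7 241.8] 9.7 (277, 230, 19, 23) 333.0
(598, 368, 3) (598, 414, 3)
```

View pics/ab.png

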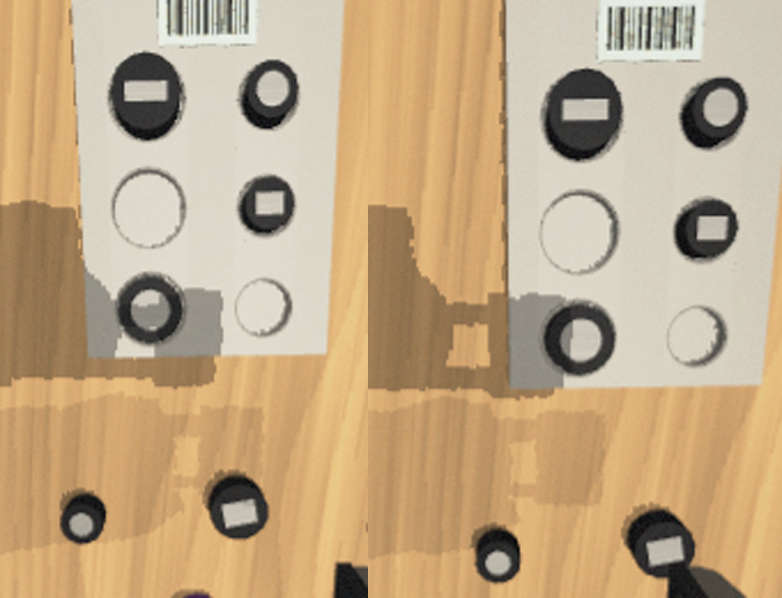

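```bash
cat >> meas.py <<'E'
def ring(s,u,hw):
    x,y=np.round(u).astype(int)-hw; w=s["pixels"][max(y,0):y+2*hw+1,x:x+2*hw+1]
    e=cv2.Canny(cv2.cvtColor(w,cv2.COLOR_BGR2GRAY),40,110)
    ys,xs=np.nonzero(e); P=np.c_[xs,ys]; k=np.linalg.norm(P-hw,axis=1)<hw; 
    el=cv2.fitEllipse(cv2.convexHull(P[k].astype(np.float32))); return np.array(el[0])+[x,max(y,0)],el[1]
E
python3 - <<'E'
from meas import *
from plan import plan
A,B,T=load("wA"),load("wB"),load("top0")
for n,a,b,hw in [("pL",(279.6,90.4),(322,100.4),20),("pS",(329.6,133.7),(373,145.9),16)]:
    ra,ea=ring(A,a,hw);rb,eb=ring(B,b,hw); print(n,ra,ea,rb,eb,onz(A,ra,20),onz(B,rb,20),tri(A,ra,B,rb))
print("L",onz(A,(318.5,220.5),14),"S",onz(A,(251.5,225.5),14),onz(B,(286.5,241.5),14))
print("sec L",tri(A,(215+239/2.3,514/2.3),B,(230+297/2.3,551/2.3)),"sec S",tri(A,(215+81/2.3,525/2.3),B,(230+129/2.3,562/2.3)))
print("label",onz(A,(215+210/2.3,20/2.3),21),onz(B,(230+282.5/2.3,30/2.3),21))
c1,c2=onz(A,(215+88/2.3,357/2.3),20),onz(A,(215+326/2.3,354/2.3),20);print(c1,c2,np.linalg.norm(c1-c2),np.degrees(np.arctan2(*(c2-c1)[1::-1])))
E
```

```text
pL [279.1445713   90.38776398] (33.773380279541016, 36.43730926513672) [321.17810249 100.67863655] (36.200096130371094, 37.869728088378906) [506.58631421 189.75683773  20.        ] [506.01954998 189.96708004  20.        ] (array([506.44448854, 190.32938628,  15.7375161 ]), np.float64(0.13806674280942863))
pS [328.6474762  133.16959667] (25.618165969848633, 27.25632095336914) [371.8774147  145.66180515] (26.63697624206543, 28.52921485900879) [583.99076349 138.53271896  20.        ] [583.54928329 138.59212677  20.        ] (array([584.39147267, 138.53821527,  17.05949185]), np.float64(0.014991008984777418))
L [586.52106918   2.26098353  14.        ] S [479.33296165 -16.35147982  14.        ] [479.17643335 -16.3333681   14.        ]
sec L (array([585.80935343,   2.12703291,  28.56162282]), np.float64(0.7300086747386663)) sec S (array([478.5516175 , -17.78997309,  23.1313192 ]), np.float64(0.6224847144481492))
label [533.59106943 292.15364     21.        ] [531.93986898 293.94503288  21.        ]
[475.77545717  96.40409748  20.        ] [629.7853423  112.79503564  20.        ] 154.87965512490877 6.074997530858933
```

```bash
python3 - <<'E'
from plan import *
plan([((506.3,189.9,120),None),((583.8,138.6,120),None),((586.3,2.2,114),None)],maxd=180)
E
```

```text
[0.2896, 0.1191, 0.375, 0.0, 0.0, 0.0]
[0.2896, 0.1191, 0.3751, 0.0, 0.0, 0.0]
  -> [506.3 189.9 120. ] [-0.096  0.995  0.   ] [-0.  0. -1.]
[-0.2925, 0.3611, -0.0001, 0.0, 0.0, 0.0]
  -> [583.8 138.6 120. ] [-0.096  0.995  0.   ] [-0.  0. -1.]
[-0.68, -0.053, 0.0299, 0.0, 0.0, 0.0]
  -> [586.3   2.2 114. ] [-0.096  0.995  0.   ] [-0.  0. -1.]
```

Emit:
{"op": "play_rows", "data": {
  "commands": [0.145,0.06,0.1875,0,0,0,0.2896,0.1191,0.375,0,0,0,0.45,0.185,0.582,0,0,0,0.579,0.238,0.75,0,0,0,0.5792,0.2382,0.7501,0,0,0]
}}

```text
t: 3.22
tool_pos: [507.0, 192.1, 116.7]
tool_rot: [-2.111, -2.324, 0.0]
wrist_force: [-0.7, -0.4, 0.7]
gripper_width: 91.3
grip_force: 0.0
```

Emit:
{"op": "play_rows", "data": {
  "commands": [0,0,0,0,0,0,0,0,0,0,0,0,0,0,0,0,0,0,0,0,0,0,0,0,0,0,0,0,0,0]
}}

```text
t: 3.63
tool_pos: [507.5, 189.0, 121.0]
tool_rot: [2.113, 2.322, 0.003]
wrist_force: [-0.1, 0.7, -0.3]
gripper_width: 90.9
grip_force: 0.0
```

```bash
python3 -c "
from h import *
from cell import r
snap(r,'wrist','wpL');print(r.get_state()['tool_pos'])"
```

```text
[507.27524864 189.02346478 120.8049057 ]
```

Emit:
{"op": "play_rows", "data": {
  "commands": [-0.146,0.18,0,0,0,0,-0.2925,0.3611,0,0,0,0,-0.2925,0.3611,0,0,0,0,-0.2925,0.3611,0,0,0,0,-0.2925,0.3611,0,0,0,0]
}}

```text
t: 4.1
tool_pos: [583.8, 138.0, 119.7]
tool_rot: [2.115, 2.323, 0.001]
wrist_force: [-0.6, 0.4, -0.7]
gripper_width: 90.8
grip_force: 0.0
```

```bash
python3 -c "
from h import *
from cell import r
snap(r,'wrist','wpS');print(r.get_state()['tool_pos'])"
```

```text
[582.97157472 139.09644551 119.78131525]
```

Emit:
{"op": "play_rows", "data": {
  "commands": [-0.17,-0.013,0.007,0,0,0,-0.34,-0.0265,0.015,0,0,0,-0.51,-0.04,0.022,0,0,0,-0.68,-0.053,0.03,0,0,0,-0.68,-0.053,0.03,0,0,0]
}}

```text
t: 4.57
tool_pos: [585.2, -5.2, 112.9]
tool_rot: [2.12, 2.316, -0.007]
wrist_force: [1.1, -1.0, 0.1]
gripper_width: 91.1
grip_force: 0.0
```

Emit:
{"op": "play_rows", "data": {
  "commands": [0,0,0,0,0,0,0,0,0,0,0,0,0,0,0,0,0,0,0,0,0,0,0,0,0,0,0,0,0,0]
}}

```text
t: 4.98
tool_pos: [586.1, 4.1, 113.5]
tool_rot: [-2.109, -2.328, -0.001]
wrist_force: [0.2, 0.0, 0.3]
gripper_width: 90.7
grip_force: 0.0
```

```bash
python3 - <<'E'
from meas import *
from cell import r
M=snap(r,'wrist','wmL');print(r.get_state()['tool_pos'],r.get_state()['t'])
ims=[]
for s,X in ((load('wpL'),(506.3,189.9,20)),(load('wpS'),(583.8,138.6,20)),(M,(586.3,2.2,14))):
    u=proj(s,X);print(u); x,y=np.round(u).astype(int)-60; ims.append(cv2.resize(s["pixels"][y:y+120,x:x+120],None,fx=2.2,fy=2.2)) ; print(x,y)
    print(onz(s,ring(s,u,38 if X[0]<550 else 30)[0],20), ring(s,u,38 if X[0]<550 else 30))
cv2.imwrite("pics/three.png",np.hstack(ims))
E
```

```text
[586.09641431   3.7941768  113.46577132] 5.0333
[285.24054054 214.39127642]
225 154
[506.26163174 190.25723848  20.        ] (array([285.23513412, 214.02981567]), (74.47480773925781, 75.19599151611328))
[286.72361068 215.21458867]
227 155
[584.37194742 138.92281378  20.        ] (array([287.35298729, 214.94437408]), (58.39295959472656, 58.7614631652832))
[286.69812376 217.91081195]
227 158
[587.88814687   5.29700277  20.        ] (array([288.7208786 , 216.72432518]), (52.05510330200195, 61.00300979614258))
```

View pics/three.png

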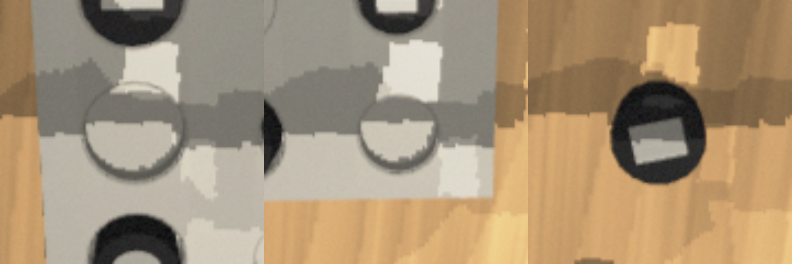

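```bash
python3 - <<'E'
from meas import *
from plan import *
from cell import r
for n,p,z in (("wpL",(285.8,213.6),20),("wpS",(288,215.7),20),("wmL",(286.2,218.3),14)):
    s=load(n); print(n,onz(s,p,z),"scale",onz(s,(p[0]+1,p[1]),z)-onz(s,p,z))
for i in range(4): print(r.get_state()["tool_pos"])
X=onz(load("wmL"),(286.2,218.3),14)
plan([((X[0],X[1],37.5),None),((X[0],X[1],110),None)])
E
```

```text
wpL [506.75976261 190.73250715  20.        ] scale [0.95174742 0.08891776 0.        ]
wpS [585.0569171  138.23483508  20.        ] scale [9.49359916e-01 8.93882755e-02 5.68434189e-14]
wmL [585.86469959   1.76738412  14.        ] scale [0.95058948 0.09413143 0.        ]
[586.09641431   3.7941768  113.46577132]
[586.09641431   3.7941768  113.46577132]
[586.09641431   3.7941768  113.46577132]
[586.09641431   3.7941768  113.46577132]
[-0.002, -0.0024, 0.3825, 0.0, 0.0, 0.0]
  -> [585.9   1.8  37.5] [-0.096  0.995  0.   ] [-0.  0. -1.]
[0.0, -0.0, -0.3625, 0.0, 0.0, 0.0]
  -> [585.9   1.8 110. ] [-0.096  0.995  0.   ] [-0.  0. -1.]
```

Emit:
{"op": "play_rows", "data": {
  "commands": [-0.001,-0.001,0.12,0,0,0,-0.002,-0.0024,0.24,0,0,0,-0.002,-0.0024,0.34,0,0,0,-0.002,-0.0024,0.3825,0,0,0,-0.002,-0.0024,0.3825,0,0,0],
  "fingers": 60
}}

```text
t: 5.45
tool_pos: [584.2, 2.4, 34.9]
tool_rot: [-2.109, -2.324, 0.004]
wrist_force: [-0.5, 0.1, -0.8]
gripper_width: 60.8
grip_force: 0.0
```

Emit:
{"op": "play_rows", "data": {
  "commands": [0,0,0,0,0,0,0,0,0,0,0,0,0,0,0,0,0,0,0,0,0,0,0,0,0,0,0,0,0,0],
  "fingers": 34,
  "grip_force": 20
}}

```text
t: 5.87
tool_pos: [586.3, 1.9, 37.7]
tool_rot: [2.112, 2.324, 0.001]
wrist_force: [0.7, 0.6, -0.3]
gripper_width: 34.0
grip_force: 0.0
```

Emit:
{"op": "play_rows", "data": {
  "commands": [0,0,0,0,0,0,0,0,0,0,0,0,0,0,0,0,0,0,0,0,0,0,0,0,0,0,0,0,0,0]
}}

```text
t: 6.28
tool_pos: [585.7, 1.9, 36.8]
tool_rot: [-2.112, -2.325, 0.0]
wrist_force: [-0.3, -0.6, 0.5]
gripper_width: 33.8
grip_force: 0.0
```

Emit:
{"op": "play_rows", "data": {
  "commands": [0,0,-0.06,0,0,0,0,0,-0.15,0,0,0,0,0,-0.25,0,0,0,0,0,-0.33,0,0,0,0,0,-0.3625,0,0,0]
}}

```text
t: 6.7
tool_pos: [587.2, 2.3, 112.5]
tool_rot: [2.11, 2.324, 0.004]
wrist_force: [0.3, 1.7, 0.2]
gripper_width: 34.0
grip_force: 0.0
```

```bash
python3 - <<'E'
from plan import *
from cell import r
st=r.get_state(); print(st["t"],st["tool_pos"],st["gripper_width"],st["grip_force"],st["wrist_force"])
s=snap(r,'wrist','wg1')
cv2.imwrite("pics/g1.png",cv2.resize(s["pixels"][170:310,200:380],None,fx=3,fy=3))
plan([((506.6,190.3,110),None),((506.6,190.3,60),None),((506.6,190.3,45),None)])
E
```

```text
6.7 [587.24988774   2.32719922 112.45090993] 33.983475580790746 0.0 [0.29565877 1.702064   0.19844904]
[0.4882, -0.152, 0.0001, 0.0, 0.0, 0.0]
[0.4881, -0.1521, 0.0001, 0.0, 0.0, 0.0]
  -> [506.6 190.3 110. ] [-0.096  0.995  0.   ] [-0.  0. -1.]
[0.0, 0.0, 0.25, 0.0, 0.0, 0.0]
  -> [506.6 190.3  60. ] [-0.096  0.995  0.   ] [-0.  0. -1.]
[-0.0, 0.0, 0.075, 0.0, 0.0, 0.0]
  -> [506.6 190.3  45. ] [-0.096  0.995  0.   ] [-0.  0. -1.]
```

View pics/g1.png

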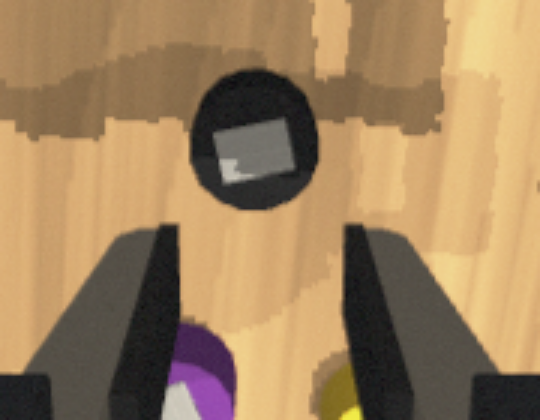

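```bash
python3 - <<'E'
from h import *
from cell import r
g=load("wg1"); print(onz(g,(200+254/3,170+139/3),14))
import numpy as np
s=snap(r,"scene","sc2"); t=snap(r,"top","tp2")
print(proj(s,(585.9,1.8,28)),proj(t,(585.9,1.8,28)), r.get_state()["tool_pos"])
for n,i in(("scene0",s),("top0",t)):
    o=load(n)["pixels"]
    if n=="top0": d=cv2.absdiff(o[180:270,250:320],i["pixels"][180:270,250:320]).max(2); print((d>40).sum())
c=cv2.resize(s["pixels"][120:300,200:400],None,fx=3,fy=3)
cv2.imwrite("pics/sc2.png",c)
E
```

```text
[585.75974187   2.03092909  14.        ]
[297.14204868 240.19351183] [274.07735897 204.4175401 ] [585.91821971   1.76516623 109.81102159]
5787
```

View pics/sc2.png

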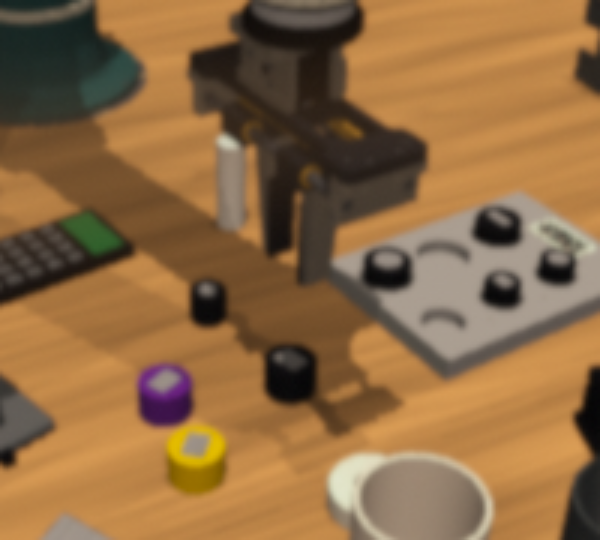

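Emit:
{"op": "play_rows", "data": {
  "commands": [0,0,0.1,0,0,0,0,0,0.2,0,0,0,0,0,0.3,0,0,0,0,0,0.38,0,0,0,0,0,0.4,0,0,0],
  "fingers": 62
}}

```text
t: 7.27
tool_pos: [582.8, 1.6, 25.5]
tool_rot: [-2.109, -2.322, 0.007]
wrist_force: [-1.1, 0.1, -0.7]
gripper_width: 61.8
grip_force: 0.0
```

Emit:
{"op": "play_rows", "data": {
  "commands": [0,0,0.01,0,0,0,0,0,0.02,0,0,0,0,0,0.03,0,0,0,0,0,0.04,0,0,0,0,0,0.04,0,0,0]
}}

```text
t: 7.68
tool_pos: [586.0, 1.9, 21.7]
tool_rot: [2.112, 2.325, 0.0]
wrist_force: [-0.1, 1.0, -0.1]
gripper_width: 61.8
grip_force: 0.0
```

```bash
python3 - <<'E'
from h import *
from cell import r
st=r.get_state(); print(st["t"],st["tool_pos"],st["gripper_width"],st["wrist_force"])
s=snap(r,'scene','sc3')
cv2.imwrite("pics/sc3.png",cv2.resize(s["pixels"][150:280,230:380],None,fx=4,fy=4,interpolation=cv2.INTER_CUBIC))
E
```

```text
7.6833 [585.98914873   1.88749747  21.65343248] 61.78977856419277 [-0.10989146  1.0006577  -0.08471229]
```

View pics/sc3.png

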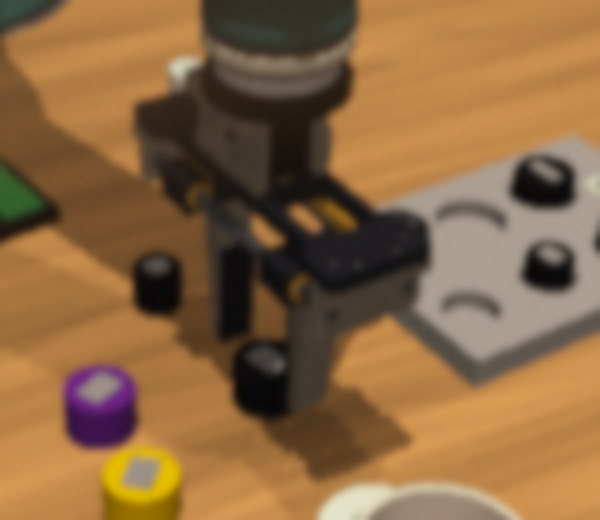

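Emit:
{"op": "play_rows", "data": {
  "commands": [0,0,0.01,0,0,0,0,0,0.01,0,0,0,0,0,0.01,0,0,0,0,0,0.01,0,0,0,0,0,0.01,0,0,0],
  "fingers": 34,
  "grip_force": 20
}}

```text
t: 8.15
tool_pos: [585.8, 1.9, 19.4]
tool_rot: [2.112, 2.325, -0.0]
wrist_force: [0.6, -0.7, 0.3]
gripper_width: 39.2
grip_force: 20.0
```

Emit:
{"op": "play_rows", "data": {
  "commands": [0,0,0,0,0,0,0,0,0,0,0,0,0,0,0,0,0,0,0,0,0,0,0,0,0,0,0,0,0,0]
}}

```text
t: 8.57
tool_pos: [585.8, 2.0, 19.4]
tool_rot: [2.112, 2.326, -0.0]
wrist_force: [0.1, -0.4, 1.0]
gripper_width: 38.8
grip_force: 20.0
```

Emit:
{"op": "play_rows", "data": {
  "commands": [0,0,-0.04,0,0,0,0,0,-0.12,0,0,0,0,0,-0.2,0,0,0,0,0,-0.28,0,0,0,0,0,-0.3,0,0,0]
}}

```text
t: 8.98
tool_pos: [587.3, 2.3, 82.0]
tool_rot: [2.11, 2.324, 0.004]
wrist_force: [0.1, -0.3, -0.7]
gripper_width: 39.3
grip_force: 20.0
```

```bash
python3 - <<'E'
from plan import *
from cell import r
st=r.get_state(); print(st["t"],st["tool_pos"],st["gripper_width"],st["grip_force"],st["wrist_force"])
s=snap(r,'wrist','wg2')
g=cv2.cvtColor(s["pixels"],cv2.COLOR_BGR2GRAY); 
for y in range(225,275,6): print(y,g[y,250:326:3].tolist())
json.dump({"p":[585.9,1.8,80],"v":json.load(open("cmd.json"))["v"]},open("cmd.json","w"))
plan([((506.6,190.3,80),None),((506.6,190.3,44),None)],maxd=120)
E
```

```text
8.9833 [587.25683575   2.34940953  82.0080194 ] 39.25922708093189 19.99988704919815 [ 0.13480634 -0.33585434 -0.71292801]
225 [179, 181, 180, 174, 127, 127, 121, 24, 23, 24, 24, 27, 27, 24, 19, 26, 31, 18, 96, 108, 111, 158, 170, 164, 182, 175]
231 [180, 176, 179, 190, 194, 40, 24, 27, 29, 24, 29, 29, 22, 17, 25, 21, 26, 25, 27, 26, 119, 166, 167, 166, 181, 175]
237 [177, 176, 190, 193, 28, 31, 31, 27, 30, 29, 32, 23, 27, 33, 28, 31, 31, 32, 30, 23, 21, 119, 167, 167, 180, 178]
243 [176, 177, 192, 25, 28, 31, 33, 27, 28, 27, 26, 30, 25, 25, 29, 32, 31, 28, 26, 29, 31, 31, 157, 165, 181, 180]
249 [31, 33, 90, 28, 29, 33, 23, 23, 18, 33, 29, 33, 24, 28, 27, 31, 33, 65, 20, 27, 24, 24, 24, 46, 27, 31]
255 [30, 23, 35, 31, 32, 34, 54, 90, 106, 119, 117, 119, 121, 120, 120, 120, 118, 118, 45, 35, 32, 27, 30, 32, 31, 28]
261 [33, 31, 32, 35, 35, 32, 118, 118, 118, 119, 118, 117, 122, 121, 119, 120, 119, 118, 108, 21, 31, 28, 33, 27, 21, 37]
267 [30, 33, 26, 32, 29, 27, 74, 119, 119, 116, 120, 120, 122, 123, 122, 120, 118, 122, 119, 27, 29, 26, 31, 30, 32, 32]
273 [27, 31, 57, 32, 27, 28, 29, 120, 121, 118, 118, 120, 122, 122, 121, 122, 120, 125, 126, 67, 34, 25, 28, 28, 29, 28]
[0.4881, -0.1521, 0.0001, 0.0, 0.0, 0.0]
[0.4881, -0.1521, 0.0, 0.0, 0.0, 0.0]
  -> [506.6 190.3  80. ] [-0.096  0.995  0.   ] [-0.  0. -1.]
[-0.0, -0.0, 0.18, 0.0, 0.0, 0.0]
  -> [506.6 190.3  44. ] [-0.096  0.995  0.   ] [-0.  0. -1.]
```

Emit:
{"op": "play_rows", "data": {
  "commands": [0.1,-0.03,0,0,0,0,0.27,-0.084,0,0,0,0,0.45,-0.14,0,0,0,0,0.63,-0.196,0,0,0,0,0.79,-0.246,0,0,0,0]
}}

```text
t: 9.45
tool_pos: [520.0, 156.3, 78.7]
tool_rot: [-2.111, -2.325, 0.001]
wrist_force: [0.0, 0.8, -1.0]
gripper_width: 39.3
grip_force: 20.0
```

Emit:
{"op": "play_rows", "data": {
  "commands": [0.1,-0.03,0,0,0,0,0.16,-0.05,0,0,0,0,0.186,-0.058,0,0,0,0,0.186,-0.058,0,0,0,0,0.186,-0.058,0,0,0,0]
}}

```text
t: 9.87
tool_pos: [507.1, 188.9, 78.9]
tool_rot: [2.114, 2.323, -0.002]
wrist_force: [0.9, 0.5, -1.7]
gripper_width: 39.1
grip_force: 20.0
```

Emit:
{"op": "play_rows", "data": {
  "commands": [0,0,0.03,0,0,0,0,0,0.08,0,0,0,0,0,0.13,0,0,0,0,0,0.17,0,0,0,0,0,0.18,0,0,0]
}}

```text
t: 10.28
tool_pos: [505.4, 189.4, 41.2]
tool_rot: [-2.112, -2.324, 0.005]
wrist_force: [-0.5, -0.9, -0.6]
gripper_width: 38.8
grip_force: 20.0
```

Emit:
{"op": "play_rows", "data": {
  "commands": [0,0,0,0,0,0,0,0,0,0,0,0,0,0,0,0,0,0,0,0,0,0,0,0,0,0,0,0,0,0]
}}

```text
t: 10.7
tool_pos: [506.7, 190.6, 43.7]
tool_rot: [2.112, 2.325, 0.001]
wrist_force: [0.6, 0.4, -0.9]
gripper_width: 39.1
grip_force: 20.0
```

```bash
python3 - <<'E'
from h import *
from cell import r
st=r.get_state(); print(st["t"],st["tool_pos"],st["gripper_width"],st["grip_force"],st["wrist_force"])
s=snap(r,'wrist','wpl1')
cv2.imwrite("pics/pl1.png",cv2.resize(s["pixels"][150:310,190:390],None,fx=3,fy=3,interpolation=cv2.INTER_CUBIC))
E
```

```text
10.7 [506.74101054 190.60156802  43.7270583 ] 39.128506196642554 19.999879002571106 [ 0.55014707  0.4378796  -0.93340733]
```

View pics/pl1.png

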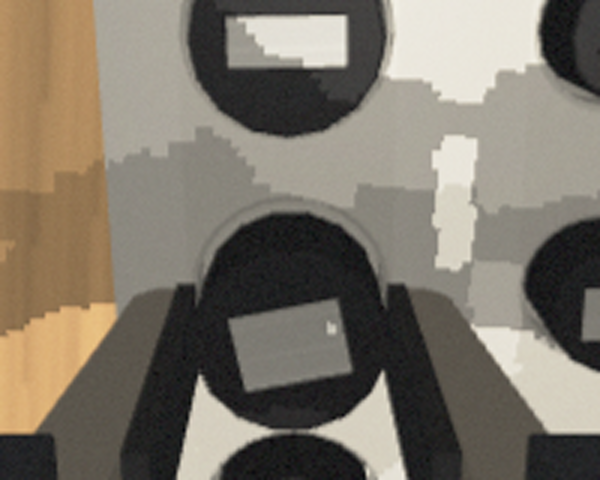

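Emit:
{"op": "play_rows", "data": {
  "commands": [0,0,0.01,0,0,0,0,0,0.025,0,0,0,0,0,0.04,0,0,0,0,0,0.055,0,0,0,0,0,0.06,0,0,0]
}}

```text
t: 11.17
tool_pos: [506.1, 190.2, 30.6]
tool_rot: [-2.112, -2.325, 0.001]
wrist_force: [0.6, -0.5, -0.9]
gripper_width: 39.2
grip_force: 20.0
```

Emit:
{"op": "play_rows", "data": {
  "commands": [0,0,0.005,0,0,0,0,0,0.01,0,0,0,0,0,0.015,0,0,0,0,0,0.02,0,0,0,0,0,0.02,0,0,0]
}}

```text
t: 11.58
tool_pos: [506.4, 190.4, 27.2]
tool_rot: [-2.112, -2.326, 0.0]
wrist_force: [0.4, 0.7, -0.6]
gripper_width: 39.2
grip_force: 20.0
```

Emit:
{"op": "play_rows", "data": {
  "commands": [0,0,0.003,0,0,0,0,0,0.005,0,0,0,0,0,0.005,0,0,0,0,0,0.005,0,0,0,0,0,0.005,0,0,0]
}}

```text
t: 12.0
tool_pos: [506.6, 190.4, 26.4]
tool_rot: [2.112, 2.325, 0.0]
wrist_force: [-1.7, 0.0, 0.2]
gripper_width: 39.5
grip_force: 20.0
```

Emit:
{"op": "play_rows", "data": {
  "commands": [0,0,0.003,0,0,0,0,0,0.005,0,0,0,0,0,0.005,0,0,0,0,0,0.005,0,0,0,0,0,0.005,0,0,0]
}}

```text
t: 12.42
tool_pos: [506.6, 190.5, 26.3]
tool_rot: [2.112, 2.325, -0.0]
wrist_force: [-2.1, -1.7, 9.7]
gripper_width: 38.9
grip_force: 20.0
```

```bash
python3 - <<'E'
from plan import *
json.dump({"p":[506.6,190.3,26],"v":json.load(open("cmd.json"))["v"]},open("cmd.json","w"))
plan([((506.6,190.3,100),None),((479.2,-16.3,100),None)],maxd=120)
E
```

```text
[0.0001, -0.0, -0.37, 0.0, 0.0, 0.0]
  -> [506.6 190.3 100. ] [-0.096  0.995  0.   ] [-0.  0. -1.]
[-0.5076, -0.1177, -0.0001, 0.0, 0.0, 0.0]
[-0.5075, -0.1178, -0.0, 0.0, 0.0, 0.0]
  -> [479.2 -16.3 100. ] [-0.096  0.995  0.   ] [-0.  0. -1.]
```

Emit:
{"op": "play_rows", "data": {
  "commands": [0,0,0,0,0,0,0,0,0,0,0,0,0,0,0,0,0,0,0,0,0,0,0,0,0,0,0,0,0,0],
  "fingers": 50
}}

```text
t: 12.83
tool_pos: [506.4, 190.4, 25.2]
tool_rot: [-2.112, -2.325, 0.0]
wrist_force: [0.5, 0.2, 1.2]
gripper_width: 50.2
grip_force: 0.0
```

Emit:
{"op": "play_rows", "data": {
  "commands": [0,0,-0.03,0,0,0,0,0,-0.1,0,0,0,0,0,-0.2,0,0,0,0,0,-0.3,0,0,0,0,0,-0.37,0,0,0]
}}

```text
t: 13.25
tool_pos: [507.2, 191.1, 102.1]
tool_rot: [2.111, 2.325, 0.003]
wrist_force: [-0.1, -0.1, 0.2]
gripper_width: 50.0
grip_force: 0.0
```

Emit:
{"op": "play_rows", "data": {
  "commands": [-0.2,-0.047,0,0,0,0,-0.4,-0.093,0,0,0,0,-0.6,-0.14,0,0,0,0,-0.8,-0.186,0,0,0,0,-0.95,-0.22,0,0,0,0],
  "fingers": 62
}}

```text
t: 13.67
tool_pos: [480.4, -6.3, 100.5]
tool_rot: [2.113, 2.322, -0.001]
wrist_force: [1.1, -0.4, 0.3]
gripper_width: 62.0
grip_force: 0.0
```

Emit:
{"op": "play_rows", "data": {
  "commands": [-0.05,-0.012,0,0,0,0,-0.065,-0.0155,0,0,0,0,-0.065,-0.0155,0,0,0,0,-0.065,-0.0155,0,0,0,0,-0.065,-0.0155,0,0,0,0]
}}

```text
t: 14.08
tool_pos: [479.5, -14.0, 99.7]
tool_rot: [-2.108, -2.329, -0.002]
wrist_force: [0.5, 0.7, 0.3]
gripper_width: 62.1
grip_force: 0.0
```

Emit:
{"op": "play_rows", "data": {
  "commands": [0,0,0,0,0,0,0,0,0,0,0,0,0,0,0,0,0,0,0,0,0,0,0,0,0,0,0,0,0,0]
}}

```text
t: 14.5
tool_pos: [479.1, -15.9, 99.3]
tool_rot: [-2.112, -2.326, 0.0]
wrist_force: [0.4, -0.3, -0.3]
gripper_width: 62.2
grip_force: 0.0
```

```bash
python3 - <<'E'
from meas import *
from plan import *
from cell import r
s=snap(r,'wrist','wmS');st=r.get_state();print(st['tool_pos'],st['t'])
u,rp,c,b=circ(s,(479.2,-16.3,14),15); print(u,b,cv2.contourArea(c))
print(onz(s,(b[0]+(b[2]-1)/2,b[1]+(b[3]-1)/2),14))
# tray L pocket from top: compare dark blobs
t=snap(r,"top","tp3"); g=cv2.cvtColor(t["pixels"],cv2.COLOR_BGR2GRAY)
cs,_=cv2.findContours((g[185:265,140:240]<70).astype(np.uint8),cv2.RETR_EXTERNAL,cv2.CHAIN_APPROX_NONE)
for k in cs:
    x,y,w,h=cv2.boundingRect(k)
    if w>6: q=(140+x+(w-1)/2,185+y+(h-1)/2); print(w,h,onz(t,q,30).round(1))
E
```

```text
[479.08433801 -15.98655933  99.2881023 ] 14.55
[286.8 220.7] (270, 202, 34, 38) 982.5
[478.9361717  -16.11285615  14.        ]
11 12 [500.1 181.6  30. ]
17 15 [496.8 244.3  30. ]
11 12 [507.  121.1  30. ]
12 11 [568.  253.1  30. ]
10 9 [572.7 192.1  30. ]
```

```bash
python3 - <<'E'
from plan import *
json.dump({"p":[479.2,-16.3,80],"v":json.load(open("cmd.json"))["v"]},open("cmd.json","w"))
plan([((584.5,138.4,80),None)],maxd=120)
E
```

```text
[0.3597, 0.2991, 0.0, 0.0, 0.0, 0.0]
[0.3597, 0.2992, 0.0001, 0.0, 0.0, 0.0]
  -> [584.5 138.4  80. ] [-0.096  0.995  0.   ] [-0.  0. -1.]
```

Emit:
{"op": "play_rows", "data": {
  "commands": [0,0,0.1,0,0,0,0,0,0.2,0,0,0,0,0,0.3,0,0,0,0,0,0.36,0,0,0,0,0,0.38,0,0,0],
  "fingers": 52
}}

```text
t: 15.02
tool_pos: [477.9, -16.1, 21.7]
tool_rot: [-2.11, -2.324, 0.003]
wrist_force: [-0.8, 0.2, 0.4]
gripper_width: 52.2
grip_force: 0.0
```

Emit:
{"op": "play_rows", "data": {
  "commands": [0,0,0.01,0,0,0,0,0,0.02,0,0,0,0,0,0.02,0,0,0,0,0,0.02,0,0,0,0,0,0.02,0,0,0]
}}

```text
t: 15.43
tool_pos: [479.7, -16.3, 20.0]
tool_rot: [2.112, 2.325, 0.001]
wrist_force: [0.3, 0.1, 0.0]
gripper_width: 52.2
grip_force: 0.0
```

Emit:
{"op": "play_rows", "data": {
  "commands": [0,0,0,0,0,0,0,0,0,0,0,0,0,0,0,0,0,0,0,0,0,0,0,0,0,0,0,0,0,0],
  "fingers": 24,
  "grip_force": 18
}}

```text
t: 15.85
tool_pos: [479.2, -16.2, 19.5]
tool_rot: [2.112, 2.325, 0.0]
wrist_force: [-0.3, -0.4, 1.9]
gripper_width: 29.0
grip_force: 18.0
```

Emit:
{"op": "play_rows", "data": {
  "commands": [0,0,0,0,0,0,0,0,0,0,0,0,0,0,0,0,0,0,0,0,0,0,0,0,0,0,0,0,0,0]
}}

```text
t: 16.27
tool_pos: [479.2, -16.2, 19.5]
tool_rot: [2.112, 2.325, -0.0]
wrist_force: [0.5, -0.0, 3.4]
gripper_width: 28.9
grip_force: 18.0
```

Emit:
{"op": "play_rows", "data": {
  "commands": [0,0,-0.04,0,0,0,0,0,-0.12,0,0,0,0,0,-0.2,0,0,0,0,0,-0.28,0,0,0,0,0,-0.3,0,0,0]
}}

```text
t: 16.68
tool_pos: [480.3, -15.9, 81.4]
tool_rot: [2.11, 2.324, 0.003]
wrist_force: [0.5, 0.1, -0.4]
gripper_width: 28.8
grip_force: 18.0
```

Emit:
{"op": "play_rows", "data": {
  "commands": [0.08,0.066,0,0,0,0,0.22,0.183,0,0,0,0,0.38,0.316,0,0,0,0,0.54,0.449,0,0,0,0,0.66,0.549,0,0,0,0]
}}

```text
t: 17.1
tool_pos: [576.9, 128.9, 79.2]
tool_rot: [-2.11, -2.326, -0.002]
wrist_force: [-0.2, 0.3, -0.3]
gripper_width: 28.7
grip_force: 18.0
```

Emit:
{"op": "play_rows", "data": {
  "commands": [0.04,0.033,0,0,0,0,0.0594,0.0493,0,0,0,0,0.0594,0.0493,0,0,0,0,0.0594,0.0493,0,0,0,0,0.0594,0.0493,0,0,0,0]
}}

```text
t: 17.52
tool_pos: [583.7, 136.3, 79.0]
tool_rot: [2.114, 2.323, -0.003]
wrist_force: [0.0, -0.7, 0.1]
gripper_width: 29.0
grip_force: 18.0
```

Emit:
{"op": "play_rows", "data": {
  "commands": [0,0,0.03,0,0,0,0,0,0.08,0,0,0,0,0,0.13,0,0,0,0,0,0.17,0,0,0,0,0,0.18,0,0,0]
}}

```text
t: 17.93
tool_pos: [583.0, 137.8, 41.1]
tool_rot: [-2.111, -2.324, 0.004]
wrist_force: [1.0, -0.5, -0.5]
gripper_width: 29.3
grip_force: 18.0
```

Emit:
{"op": "play_rows", "data": {
  "commands": [0,0,0,0,0,0,0,0,0,0,0,0,0,0,0,0,0,0,0,0,0,0,0,0,0,0,0,0,0,0]
}}

```text
t: 18.35
tool_pos: [584.7, 138.7, 43.8]
tool_rot: [2.112, 2.325, 0.001]
wrist_force: [0.4, -1.1, -0.4]
gripper_width: 28.9
grip_force: 18.0
```

```bash
python3 - <<'E'
from h import *
from cell import r
st=r.get_state(); print(st["t"],st["tool_pos"],st["gripper_width"],st["wrist_force"])
s=snap(r,'wrist','wpS1')
# held mount centre: far edge of dark disc (row) and pocket rim rows along centre column
g=cv2.cvtColor(s["pixels"],cv2.COLOR_BGR2GRAY)
print(g[195:245,286].tolist())
# predictions: top edges: mount bottom far edge (bottom z=24, r 15) and rim far edge (z=20, r17)
d=np.array([-.106,.994,0]); c=np.array([584.5,138.4,0]); p=st["tool_pos"].copy(); p[2]=0
for q,z in ((c+17*d,20),(p+15*d,24),(p+15*d,52)): print(proj(s,q+[0,0,z]))
for row in (232,240): print(row,g[row,255:320].tolist())
E
```

```text
18.35 [584.68815214 138.69081249  43.75604924] 28.940215893001458 [ 0.44700177 -1.14928823 -0.44774301]
[170, 172, 169, 170, 168, 169, 169, 171, 169, 170, 171, 171, 167, 169, 170, 164, 165, 166, 150, 138, 138, 138, 139, 139, 138, 137, 138, 126, 124, 135, 139, 138, 122, 73, 24, 26, 31, 19, 24, 27, 28, 30, 32, 25, 31, 20, 31, 36, 34, 36]
[286.07609014 223.03980765]
[286.41567855 227.23441076]
[286.40395065 242.17784602]
232 [138, 140, 139, 140, 140, 139, 137, 138, 139, 136, 135, 127, 120, 127, 137, 140, 138, 108, 94, 61, 29, 25, 26, 22, 28, 23, 25, 31, 30, 22, 24, 19, 26, 29, 27, 24, 32, 30, 25, 28, 29, 25, 30, 26, 42, 87, 133, 139, 138, 138, 133, 125, 124, 132, 137, 139, 139, 137, 138, 142, 139, 137, 136, 138, 139]
240 [138, 139, 140, 137, 142, 138, 137, 128, 123, 118, 137, 110, 59, 28, 20, 23, 29, 26, 30, 30, 27, 23, 28, 27, 28, 27, 30, 22, 29, 27, 26, 20, 27, 28, 28, 20, 32, 32, 29, 22, 33, 28, 26, 22, 30, 22, 28, 31, 21, 31, 25, 62, 129, 140, 129, 123, 125, 131, 137, 138, 136, 139, 138, 137, 137]
```

Emit:
{"op": "play_rows", "data": {
  "commands": [0.0025,0.001,0.01,0,0,0,0.0025,0.001,0.025,0,0,0,0.0025,0.001,0.04,0,0,0,0.0025,0.001,0.055,0,0,0,0.0025,0.001,0.06,0,0,0]
}}

```text
t: 18.82
tool_pos: [584.1, 138.9, 30.6]
tool_rot: [-2.112, -2.325, 0.001]
wrist_force: [-0.1, 0.5, -1.4]
gripper_width: 29.2
grip_force: 18.0
```

Emit:
{"op": "play_rows", "data": {
  "commands": [0,0,0.005,0,0,0,0,0,0.01,0,0,0,0,0,0.015,0,0,0,0,0,0.02,0,0,0,0,0,0.02,0,0,0]
}}

```text
t: 19.23
tool_pos: [584.5, 139.0, 27.2]
tool_rot: [-2.112, -2.325, 0.0]
wrist_force: [-1.0, 0.6, -0.5]
gripper_width: 28.8
grip_force: 18.0
```

Emit:
{"op": "play_rows", "data": {
  "commands": [0,0,0.003,0,0,0,0,0,0.005,0,0,0,0,0,0.005,0,0,0,0,0,0.005,0,0,0,0,0,0.005,0,0,0]
}}

```text
t: 19.65
tool_pos: [584.6, 139.1, 26.5]
tool_rot: [2.112, 2.325, 0.0]
wrist_force: [-0.1, -0.8, 2.8]
gripper_width: 29.1
grip_force: 18.0
```

Emit:
{"op": "play_rows", "data": {
  "commands": [0,0,0.002,0,0,0,0,0,0.004,0,0,0,0,0,0.004,0,0,0,0,0,0.004,0,0,0,0,0,0.004,0,0,0]
}}

```text
t: 20.07
tool_pos: [584.6, 139.1, 26.4]
tool_rot: [2.112, 2.325, -0.0]
wrist_force: [-2.7, -1.5, 8.5]
gripper_width: 29.2
grip_force: 18.0
```

```bash
python3 - <<'E'
from plan import *
json.dump({"p":[584.6,138.9,26],"v":json.load(open("cmd.json"))["v"]},open("cmd.json","w"))
plan([((584.6,138.9,166),None),((500,-250,330),None),((440,-220,330),None)])
E
```

```text
[0.0001, -0.0, -0.7, 0.0, 0.0, 0.0]
  -> [584.6 138.9 166. ] [-0.096  0.995  0.   ] [-0.  0. -1.]
[-0.6316, -0.2025, -0.2734, 0.0, 0.0, 0.0]
[-0.6316, -0.2026, -0.2734, 0.0, 0.0, 0.0]
[-0.6316, -0.2025, -0.2735, 0.0, 0.0, 0.0]
  -> [ 500. -250.  330.] [-0.096  0.995  0.   ] [-0.  0. -1.]
[0.1781, -0.2843, 0.0001, 0.0, 0.0, 0.0]
  -> [ 440. -220.  330.] [-0.096  0.995  0.   ] [-0.  0. -1.]
```

Emit:
{"op": "play_rows", "data": {
  "commands": [0,0,0,0,0,0,0,0,0,0,0,0,0,0,0,0,0,0,0,0,0,0,0,0,0,0,0,0,0,0],
  "fingers": 40
}}

```text
t: 20.48
tool_pos: [584.5, 139.0, 25.3]
tool_rot: [-2.112, -2.325, 0.0]
wrist_force: [0.3, -0.4, -0.8]
gripper_width: 40.4
grip_force: 0.0
```

Emit:
{"op": "play_rows", "data": {
  "commands": [0,0,-0.03,0,0,0,0,0,-0.15,0,0,0,0,0,-0.35,0,0,0,0,0,-0.55,0,0,0,0,0,-0.7,0,0,0]
}}

```text
t: 20.9
tool_pos: [585.1, 139.7, 168.9]
tool_rot: [2.111, 2.325, 0.003]
wrist_force: [0.6, 0.1, 0.0]
gripper_width: 39.9
grip_force: 0.0
```

Emit:
{"op": "play_rows", "data": {
  "commands": [-0.2,-0.064,-0.087,0,0,0,-0.4,-0.128,-0.173,0,0,0,-0.6,-0.192,-0.26,0,0,0,-0.78,-0.25,-0.338,0,0,0,-0.947,-0.304,-0.41,0,0,0],
  "fingers": 80
}}

```text
t: 21.32
tool_pos: [542.8, -50.6, 246.2]
tool_rot: [2.111, 2.326, 0.0]
wrist_force: [0.2, -0.7, -0.0]
gripper_width: 71.2
grip_force: 0.0
```

Emit:
{"op": "play_rows", "data": {
  "commands": [-0.2,-0.064,-0.087,0,0,0,-0.4,-0.128,-0.173,0,0,0,-0.6,-0.192,-0.26,0,0,0,-0.8,-0.256,-0.347,0,0,0,-0.948,-0.304,-0.41,0,0,0]
}}

```text
t: 21.73
tool_pos: [501.7, -238.9, 325.8]
tool_rot: [2.111, 2.325, -0.0]
wrist_force: [0.8, -0.7, -0.0]
gripper_width: 79.5
grip_force: 0.0
```

Emit:
{"op": "play_rows", "data": {
  "commands": [0,0,0,0,0,0,0,0,0,0,0,0,0,0,0,0,0,0,0,0,0,0,0,0,0,0,0,0,0,0]
}}

```text
t: 22.15
tool_pos: [502.9, -235.4, 323.9]
tool_rot: [-2.108, -2.328, -0.0]
wrist_force: [-0.6, 0.4, 0.2]
gripper_width: 80.0
grip_force: 0.0
```

```bash
python3 -c "
from h import *
from cell import r
snap(r,'wrist','wr1');print(r.get_state()['tool_pos'])"
```

```text
[ 502.91983693 -235.5918253   323.96077557]
```

Emit:
{"op": "play_rows", "data": {
  "commands": [0.08,-0.14,0,0,0,0,0.178,-0.284,0,0,0,0,0.178,-0.284,0,0,0,0,0.178,-0.284,0,0,0,0,0.178,-0.284,0,0,0,0]
}}

```text
t: 22.62
tool_pos: [443.3, -207.2, 324.7]
tool_rot: [2.11, 2.326, 0.0]
wrist_force: [0.2, 1.0, -0.1]
gripper_width: 79.9
grip_force: 0.0
```

```bash
python3 - <<'E'
from h import *
from cell import r
s=snap(r,'wrist','wr2');st=r.get_state();print(st['tool_pos'],st["joint_pos"].round(2),st["t"])
for n in("wr1","wr2"):
    s=load(n); print(n,proj(s,(496,-233,160)),proj(s,(500,-233,12)))
s=load("wr1"); h=cv2.cvtColor(s["pixels"],cv2.COLOR_BGR2HSV); u=proj(s,(496,-233,100)).astype(int)
for y in range(max(0,u[1]-100),min(u[1]+100,300),6):
    print("%3d "%y+"".join("." if h[y,x,1]>75 else "0123456789"[h[y,x,2]//26] for x in range(u[0]-120,u[0]+120,3)))
print(u)
E
```

```text
[ 443.56101265 -207.421613    324.5751264 ] [ 0.93  0.14 -0.61  1.81  0.09  1.21  0.39] 22.6667
wr1 [281.05340483 198.1225384 ] [285.19640413 178.67204274]
wr2 [328.38842273 225.44349927] [318.70105174 198.36776993]
 88 ..113314331332133112......................................78886.................
 94 ...13311211111111111.......................................8887...........777...
100 ...13331331134133311......................................................87777.
106 ...11331333132112211........................................................7...
112 ....1121133133313311............................................................
118 ....13321331234133210...........................................................
124 ....11111111133133411...........................................................
130 .....1331333133113311...........................................................
136 .....1111111111111111...........................................................
142 ................................................................................
148 ..............................
[... 1315 characters left out ...]
..........
244 ................................................................................
250 .............33331111...........................................1112333.........
256 ...........3333311111...........................................011113333.......
262 .........333333111111...........................................011111333333....
268 .......333333211011008999.......................................10011112333333..
274 .....333333310110011199998......................................1110111123333333
280 99833333332111101111699999.......................................11101.111333333
286 733332333211111011129999998.......................................11111011032333
[281 188]
```

```bash
python3 - <<'E'
from h import *
for n in("wr1","wr2","top0"):
    s=load(n); h=cv2.cvtColor(s["pixels"],cv2.COLOR_BGR2HSV); m=(h[...,1]<=75).astype(np.uint8)
    u=proj(s,(496,-233,150))
    cs,_=cv2.findContours(m,cv2.RETR_EXTERNAL,cv2.CHAIN_APPROX_NONE)
    c=max((c for c in cs if cv2.pointPolygonTest(c,(float(u[0]),float(u[1])),False)>=0),key=cv2.contourArea)
    print(n,u.round(),cv2.contourArea(c),cv2.approxPolyDP(c,2.5,True)[:,0].tolist())
s=load("wr2"); h=cv2.cvtColor(s["pixels"],cv2.COLOR_BGR2HSV)
for y in range(160,262,4): print("%3d "%y+"".join("." if h[y,x,1]>75 else "0123456789ab"[h[y,x,2]//20] for x in range(270,380,2)))
s=load("top0"); h=cv2.cvtColor(s["pixels"],cv2.COLOR_BGR2HSV)
for y in range(200,268,2): print("%3d "%y+"".join("." if h[y,x,1]>75 else "0123456789ab"[h[y,x,2]//20] for x in range(335,410)))
E
```

```text
wr1 [281. 196.] 5060.5 [[322, 143], [257, 156], [261, 176], [243, 184], [252, 222], [318, 213], [321, 198], [330, 195], [327, 173], [332, 171], [332, 166], [326, 166]]
wr2 [327. 223.] 5136.0 [[355, 164], [292, 176], [296, 205], [291, 217], [298, 248], [365, 240], [360, 197], [365, 187], [358, 183]]
top0 [382. 234.] 1538.5 [[389, 214], [379, 215], [374, 209], [344, 219], [358, 259], [373, 255], [371, 243], [366, 242], [361, 230], [368, 246], [364, 247], [358, 232], [359, 228], [366, 227], [366, 218], [378, 253], [398, 248]]
160 .......................................................
164 ........................................455............
168 ..............................45556677777776...........
172 ...................5444444445547777777777777...........
176 ...........4444444443445434455557777777777777..........
180 ...........3444444444444444435445777777777776..........
184 ............344443444434443333333334444677776..........
188 ............344444343233333333334434455555777322.......
192 ............4443444423344332211112345777757775.........
196 .............3444433332..01
[... 3008 characters left out ...]
.....4444444444444444443...455555555555555543...............
252 .....................444444444444444443...34555555543......................
254 .....................444444444566444444....................................
256 ......................4444444444433........................................
258 ......................4444444..............................................
260 ...........................................................................
262 ...........................................................................
264 ...........................................................................
266 ...........................................................................
```

```bash
python3 - <<'E'
from h import *
a,b,t=load("wr1"),load("wr2"),load("top0")
for n,p,q,w in (("near,-y",(252,222),(298,248),(398,248.5)),("far,-y",(318,213.5),(365,240),(390,213.5)),("near,+y",(243,184),(291,213),(377,253))):
    print(n,tri(a,p,b,q),tri(a,p,t,w),tri(b,q,t,w))
print("foot")
for p,w in (((257,156),(344,219)),((322,143),(374,209))): print(onz(a,p,12),onz(t,w,12),tri(a,p,t,w))
print(onz(t,(358,259),12))
print(onz(b,(292,176),12),onz(b,(355,164),12))
E
```

```text
near,-y (array([ 463.66704343, -267.72523882,  153.23935178]), np.float64(0.5679433099049066)) (array([ 464.67783455, -262.2986251 ,  166.01967852]), np.float64(2.1118867618865296)) (array([ 462.47241306, -258.19129398,  177.57879487]), np.float64(1.7942918143742679))
far,-y (array([ 540.1390366, -244.8245536,  167.3558455]), np.float64(0.7007446248924778)) (array([ 550.5121015 , -265.49334943,   93.58800535]), np.float64(1.5639668278154055)) (array([ 540.38356334, -247.10516706,  164.22155452]), np.float64(3.475693916144082))
near,+y (array([ 450.44216781, -221.98922854,  157.5201157 ]), np.float64(1.4410077862043384)) (array([ 453.90987612, -215.53068409,  179.25658272]), np.float64(3.3923565580273087)) (array([ 447.49643574, -197.70064324,  250.68739134]), np.float64(3.052769846790593))
foot
[ 451.30180876 -201.06196659   12.        ] [ 551.01798234 -171.68620276   12.        ] (array([ 490.54407523, -143.53584965,  379.60222511]), np.float64(50.29288098670485))
[ 552.6210526  -170.55136454   12.        ] [ 575.83166109 -247.21512351   12.        ] (array([ 504.10623874, -159.61278864,  423.86534022]), np.float64(0.7156823554392894))
[ 451.97525648 -202.79372458   12.        ]
[ 451.64307689 -199.96042081   12.        ] [ 551.36905047 -170.67937154   12.        ]
```

```bash
python3 - <<'E'
from h import *
a,b=load("wr1"),load("wr2")
def rep(n,N,B,off):
    d=B-N; yaw=np.arctan2(d[1],d[0]); x=np.array([np.cos(yaw),np.sin(yaw)]);y=np.array([-x[1],x[0]])
    m=(N+B)[:2]/2; g=m+x*(-10+15.2)+y*off; print(n,"N",N.round(1),"B",B.round(1),"len",np.hypot(*d[:2]).round(1),"yaw",np.degrees(yaw).round(1),"grip",g.round(1),"origin",(g+10*x).round(1))
zn,zb=154.4,176.2
rep("b -y",onz(b,(298,248),zn),onz(b,(365.5,240.5),zb),25)
rep("b +y",onz(b,(291.5,212),zn),onz(b,(362,204),zb),-25)
rep("a -y",onz(a,(252,222),zn),onz(a,(318.5,213.5),zb),25)
for s,c in((a,range(255,315,8)),(b,range(300,360,8))):
    g=cv2.GaussianBlur(cv2.cvtColor(s["pixels"],cv2.COLOR_BGR2GRAY),(3,3),0).astype(int)
    for x in c:
        y0=178 if s is a else 198; col=g[y0:y0+26,x]; k=np.argmax(np.diff(col)); print(x,y0+k,np.diff(col)[k],end="; ")
    print()
E
```

```text
b -y N [ 463.5 -267.5  154.4] B [ 538.1 -241.9  176.2] len 78.9 yaw 18.9 grip [ 497.6 -229.4] origin [ 507.1 -226.2]
b +y N [ 450.7 -222.2  154.4] B [ 526.9 -199.5  176.2] len 79.5 yaw 16.6 grip [ 500.9 -233.3] origin [ 510.5 -230.5]
a -y N [ 463.9 -267.1  154.4] B [ 539.4 -242.7  176.2] len 79.3 yaw 17.9 grip [ 498.9 -229.5] origin [ 508.4 -226.5]
255 192 16; 263 180 5; 271 178 9; 279 178 15; 287 178 11; 295 196 22; 303 201 17; 311 201 16; 
300 210 12; 308 209 15; 316 200 16; 324 199 18; 332 198 19; 340 205 13; 348 204 12; 356 203 16;
```

```bash
python3 - <<'E'
from plan import *
from cell import r
st=r.get_state(); R=Rm(st["tool_rot"]); print(st["tool_pos"],R[:,0],R[:,2],st["joint_velocities"].round(3))
az=np.degrees(np.arctan2(R[1,0],R[0,0])); print(az)
json.dump({"p":st["tool_pos"].tolist(),"v":Ro.from_matrix(tooldown(az)).as_rotvec().tolist()},open("cmd.json","w"))
plan([((499.2,-231.3,260),tooldown(17.5))],maxa=28)
E
```

```text
[ 443.56101265 -207.421613    324.5751264 ] [-9.65727687e-02  9.95325841e-01 -4.12494929e-04] [ 9.51172678e-04 -3.22143090e-04 -9.99999496e-01] [ 0.001  0.014  0.005 -0.009 -0.001  0.003  0.001]
95.54184956401645
[-0.0486, 0.0885, 0.1076, 0.0, 0.0, 0.0723]
[-0.0048, 0.1007, 0.1077, 0.0, -0.0, 0.0722]
[0.0398, 0.0928, 0.1076, 0.0, -0.0, 0.0723]
  -> [ 499.2 -231.3  260. ] [0.954 0.301 0.   ] [ 0. -0. -1.]
```

Emit:
{"op": "play_rows", "data": {
  "commands": [-0.01,0.018,0.022,0,0,0.014,-0.02,0.036,0.043,0,0,0.03,-0.03,0.055,0.065,0,0,0.046,-0.04,0.075,0.09,0,0,0.062,-0.0486,0.0885,0.1076,0,0,0.0723],
  "fingers": 84
}}

```text
t: 23.08
tool_pos: [462.4, -215.6, 302.0]
tool_rot: [-2.585, -1.784, -0.001]
wrist_force: [-0.2, -0.3, -0.4]
gripper_width: 84.2
grip_force: 0.0
```

Emit:
{"op": "play_rows", "data": {
  "commands": [-0.001,0.02,0.022,0,0,0.014,-0.002,0.04,0.043,0,0,0.03,-0.003,0.06,0.065,0,0,0.046,-0.004,0.08,0.09,0,0,0.062,-0.0048,0.1007,0.1077,0,0,0.0722]
}}

```text
t: 23.5
tool_pos: [480.8, -223.5, 280.4]
tool_rot: [-2.92, -1.157, 0.0]
wrist_force: [1.3, 0.1, -0.6]
gripper_width: 84.1
grip_force: 0.0
```

Emit:
{"op": "play_rows", "data": {
  "commands": [0.008,0.02,0.022,0,0,0.014,0.016,0.04,0.043,0,0,0.03,0.024,0.06,0.065,0,0,0.046,0.032,0.08,0.09,0,0,0.062,0.0398,0.0928,0.1076,0,0,0.0723]
}}

```text
t: 23.92
tool_pos: [499.4, -231.6, 258.7]
tool_rot: [-3.105, -0.469, 0.001]
wrist_force: [-0.1, -0.6, 0.2]
gripper_width: 83.6
grip_force: 0.0
```

Emit:
{"op": "play_rows", "data": {
  "commands": [0,0,0,0,0,0,0,0,0,0,0,0,0,0,0,0,0,0,0,0,0,0,0,0,0,0,0,0,0,0]
}}

```text
t: 24.33
tool_pos: [498.4, -231.4, 260.0]
tool_rot: [3.105, 0.478, 0.0]
wrist_force: [-0.3, -0.9, -0.0]
gripper_width: 83.8
grip_force: 0.0
```

```bash
python3 - <<'E'
from h import *
from cell import r
s=snap(r,'wrist','wr3');st=r.get_state();R=Rm(st["tool_rot"]);print(st['tool_pos'],R[:,0].round(3),R[:,2].round(3),st["joint_pos"].round(2),st["t"])
h=cv2.cvtColor(s["pixels"],cv2.COLOR_BGR2HSV)
y17=np.radians(17.5);x=np.array([np.cos(y17),np.sin(y17),0]);y=np.array([-x[1],x[0],0]);g=np.array([499.2,-231.3,0])
for dx,z in((-45.8,154.4),(35.4,176.2)):
  for o in(-25,25): print(proj(s,g+x*dx+y*o+[0,0,z]).round(1))
for yy in range(130,300,5): print("%3d "%yy+"".join("." if h[yy,k,1]>75 else "0123456789ab"[h[yy,k,2]//20] for k in range(220,354,2)))
E
```

```text
[ 498.33492437 -231.3983428   260.0065885 ] [0.954 0.3   0.   ] [ 0. -0. -1.] [ 0.72  0.29 -0.42  1.78  0.13  1.1  -1.01] 24.3833
[312.2 256.3]
[262.9 256.3]
[316.5 180.2]
[258.9 180.2]
130 .................................3224..............................
135 ....................76666666.....32238.............................
140 ...................57777777777777777777777777777776................
145 ...................57777777777777777777777777777775................
150 ...................66777777775444443444477777777775................
155 ...................57777777744677777777657777777766................
160 ...................5677777764446666666655777777776.................
165 ...................5765665533333333333333336667766.................
170 ...................4443334444444444444444444444576.................
175 ...................4443444444444444444444444444466.................
180 ...................4434555554555555545555555455446.................
185 ...................3335566666666666666666666666545.................
190 ...................333556666666666665555566666
[... 833 characters left out ...]
........333333355555555553333331....................
255 3331112................11.11111111111.111.11112....................
260 443111.............................................................
265 332111.............................................................
270 241111.............................................................
275 23111..............................................................
280 43111..............................................................
285 ...................................................................
290 ...................................................................
295 ...................................................................
```

Emit:
{"op": "play_rows", "data": {
  "commands": [0,0.005,0.12,0,0,0,0,0.005,0.26,0,0,0,0,0.005,0.4,0,0,0,0,0.005,0.53,0,0,0,0,0.005,0.6,0,0,0]
}}

```text
t: 24.8
tool_pos: [497.0, -231.9, 137.1]
tool_rot: [-3.103, -0.477, 0.005]
wrist_force: [-1.3, 1.1, 0.1]
gripper_width: 83.7
grip_force: 0.0
```

Emit:
{"op": "play_rows", "data": {
  "commands": [0,0,0.02,0,0,0,0,0,0.04,0,0,0,0,0,0.04,0,0,0,0,0,0.04,0,0,0,0,0,0.04,0,0,0]
}}

```text
t: 25.22
tool_pos: [499.4, -232.6, 133.0]
tool_rot: [3.104, 0.476, 0.003]
wrist_force: [-0.7, 0.3, -0.3]
gripper_width: 84.3
grip_force: 0.0
```

Emit:
{"op": "play_rows", "data": {
  "commands": [0,0,0,0,0,0,0,0,0,0,0,0,0,0,0,0,0,0,0,0,0,0,0,0,0,0,0,0,0,0],
  "fingers": 44,
  "grip_force": 12
}}

```text
t: 25.63
tool_pos: [498.6, -232.3, 131.8]
tool_rot: [3.105, 0.477, 0.0]
wrist_force: [-0.3, 0.6, 0.2]
gripper_width: 53.0
grip_force: 0.0
```

Emit:
{"op": "play_rows", "data": {
  "commands": [0,0,0,0,0,0,0,0,0,0,0,0,0,0,0,0,0,0,0,0,0,0,0,0,0,0,0,0,0,0]
}}

```text
t: 26.05
tool_pos: [498.6, -232.3, 131.8]
tool_rot: [3.105, 0.477, 0.0]
wrist_force: [0.1, -1.0, 1.9]
gripper_width: 49.7
grip_force: 12.0
```

Emit:
{"op": "play_rows", "data": {
  "commands": [0,0,0,0,0,0,0,0,0,0,0,0,0,0,0,0,0,0,0,0,0,0,0,0,0,0,0,0,0,0],
  "grip_force": 50
}}

```text
t: 26.47
tool_pos: [498.7, -232.3, 131.8]
tool_rot: [3.105, 0.477, 0.0]
wrist_force: [-0.4, -0.0, 0.9]
gripper_width: 49.7
grip_force: 49.9
```

Emit:
{"op": "play_rows", "data": {
  "commands": [0,0,-0.015,0,0,0,0,0,-0.035,0,0,0,0,0,-0.06,0,0,0,0,0,-0.085,0,0,0,0,0,-0.11,0,0,0]
}}

```text
t: 26.88
tool_pos: [498.6, -232.2, 154.3]
tool_rot: [-3.105, -0.477, -0.0]
wrist_force: [-0.1, -0.6, -1.6]
gripper_width: 49.6
grip_force: 49.9
```

Emit:
{"op": "play_rows", "data": {
  "commands": [0,0,-0.03,0,0,0,0,0,-0.06,0,0,0,0,0,-0.09,0,0,0,0,0,-0.12,0,0,0,0,0,-0.15,0,0,0]
}}

```text
t: 27.3
tool_pos: [498.6, -232.3, 184.5]
tool_rot: [3.105, 0.477, 0.0]
wrist_force: [0.4, 0.2, -2.1]
gripper_width: 49.3
grip_force: 49.9
```

Emit:
{"op": "play_rows", "data": {
  "commands": [0,0,-0.04,0,0,0,0,0,-0.09,0,0,0,0,0,-0.14,0,0,0,0,0,-0.18,0,0,0,0,0,-0.2,0,0,0]
}}

```text
t: 27.72
tool_pos: [499.3, -232.5, 225.5]
tool_rot: [3.104, 0.477, 0.003]
wrist_force: [0.4, 0.2, -1.8]
gripper_width: 49.3
grip_force: 49.9
```

```bash
python3 - <<'E'
from plan import *
from cell import r
st=r.get_state();R=Rm(st["tool_rot"]);print(st['tool_pos'],st["gripper_width"],st["wrist_force"],st["torque"],R[:,0])
s=snap(r,'wrist','wr4'); h=cv2.cvtColor(s["pixels"],cv2.COLOR_BGR2HSV)
for yy in range(180,420,8): print("%3d "%yy+"".join("." if h[yy,k,1]>75 else "0123456789ab"[h[yy,k,2]//20] for k in range(200,374,3)))
E
```

```text
[ 499.29158616 -232.47808169  225.48513766] 49.28120960502335 [ 0.39165864  0.15133598 -1.75904528] [-0.06745899  0.00251096  0.00954137] [0.95393757 0.30000106 0.00157299]
180 ..................45555444556666445666776.................
188 ..................444443411.1111115566775.................
196 ...............44444444444444444444444444446..............
204 ..............4444444444444444444444444444446.............
212 ..............4444444444444444444444444454444.............
220 .............444555555555555545555545555555444............
228 ............46676667677777766666667677766666564...........
236 ............46666666666666665666666666666666664...........
244 .............566666666666666666666666666666665............
252 42111111444444556666666666666666666666666444334444........
260 22214544444313334444444444344444444444444444331444444.....
268 5512444444311334434444444444674443444444434332113444444...
276 544444444211113444434444444444444444444434333111134444444.
284 4444444421111133444444410111011111114455444331111134444444
292 44444441111111334344444111111111111146664
[... 262 characters left out ...]
2333333
332 3333333333333333333333333333334444443344444444444444443344
340 3333333333333333333333333333333333334554554445454555555554
348 3333333333333333333333333333333333333355555555555555555555
356 333333...............................................33333
364 33333.................................................3333
372 3333...................................................333
380 333....................................................433
388 333....................................................633
396 ..........................................................
404 1111111111111111111111211111111111111111111111111111211211
412 1111111111111211111211111111111111111111111111111111111111
```

```bash
python3 - <<'E'
from plan import *
t,c,a=load("top0"),load("scene0"),load("w1")
print("base",onz(t,(175,170),0),onz(t,(65,187),0),"top100",onz(t,(170,157),100),onz(t,(172,157),60))
print("box corner tri scene/top", tri(t,(170,160),c,(421,240)))
print("w1 corner", onz(a,(410,62),0))
L=np.array([532.3,293.3,21.])
for psi in (0,17.5,-20):
  for th in (60,):
    a_,b=np.radians(psi),np.radians(th); h=np.array([np.cos(a_),np.sin(a_),0]);up=np.array([0,0,1.])
    x=np.cos(b)*h+np.sin(b)*up; z=np.sin(b)*h-np.cos(b)*up; R=np.c_[x,np.cross(z,x),z]
    s=-np.cos(np.radians(15))*x+np.sin(np.radians(15))*z; W=L-125*s; T=W-R@np.array([-42.1,0,-2.5])
    print(psi,th,"TCP",T.round(1),"handle end",(T+R@np.array([11,0,120])).round(),"sight",s.round(2),"body back",(T+R@np.array([0,0,-170])).round())
E
```

```text
base [682.14663608 255.66597718   0.        ] [638.8989858  531.56215431   0.        ] top100 [686.85177571 244.11448094 100.        ] [698.77589685 249.50371204  60.        ]
box corner tri scene/top (array([699.98630527, 260.58693307,  22.13818483]), np.float64(7.3208712765527375))
w1 corner [ 6.90965122e+02  2.55861951e+02 -5.68434189e-14]
0 60 TCP [587.9 293.3 177. ] handle end [697. 293. 126.] sight [-0.26  0.   -0.97] body back [441. 293. 262.]
17.5 60 TCP [585.3 310.  177. ] handle end [690. 343. 126.] sight [-0.25 -0.08 -0.97] body back [445. 266. 262.]
-20 60 TCP [584.5 274.3 177. ] handle end [687. 237. 126.] sight [-0.24  0.09 -0.97] body back [446. 325. 262.]
```

```bash
cat >> plan.py <<'E'
L=np.array([532.3,293.3,21.])
def target(psi,th,D,wx=-42.1,wz=-2.5):
    a_,b=np.radians(psi),np.radians(th); h=np.array([np.cos(a_),np.sin(a_),0]);up=np.array([0,0,1.])
    x=np.cos(b)*h+np.sin(b)*up; z=np.sin(b)*h-np.cos(b)*up; R=np.c_[x,np.cross(z,x),z]
    s=-np.cos(np.radians(15))*x+np.sin(np.radians(15))*z
    return L-D*s-R@np.array([wx,0,wz]),R
E
python3 - <<'E'
from plan import *
json.dump({"p":[499.5,-232.2,224],"v":Ro.from_matrix(tooldown(17.5)).as_rotvec().tolist()},open("cmd.json","w"))
T,R=target(-25,65,130); print(T,(T+R@np.array([11,0,120])).round())
plan([((510,40,285),None),((540,230,285),None)],maxd=145)
E
```

```text
[570.93795047 275.2828278  186.12402007] [674. 227. 145.]
[0.2297, -0.6411, -0.1525, 0.0, 0.0, 0.0]
[0.2296, -0.6411, -0.1525, 0.0, 0.0, 0.0]
  -> [510.  40. 285.] [ 0.954  0.301 -0.   ] [ 0. -0. -1.]
[0.2144, -0.4305, -0.0, 0.0, 0.0, 0.0]
[0.2144, -0.4304, -0.0, 0.0, 0.0, 0.0]
  -> [540. 230. 285.] [ 0.954  0.301 -0.   ] [ 0. -0. -1.]
```

Emit:
{"op": "play_rows", "data": {
  "commands": [0.015,-0.045,-0.02,0,0,0,0.05,-0.14,-0.04,0,0,0,0.1,-0.28,-0.07,0,0,0,0.16,-0.45,-0.11,0,0,0,0.2297,-0.6411,-0.1525,0,0,0]
}}

```text
t: 28.18
tool_pos: [503.0, -95.3, 253.9]
tool_rot: [-3.106, -0.473, 0.003]
wrist_force: [1.1, 0.0, -2.6]
gripper_width: 49.9
grip_force: 49.9
```

Emit:
{"op": "play_rows", "data": {
  "commands": [0.055,-0.15,-0.04,0,0,0,0.11,-0.3,-0.075,0,0,0,0.16,-0.43,-0.11,0,0,0,0.2,-0.55,-0.135,0,0,0,0.2296,-0.6411,-0.1525,0,0,0]
}}

```text
t: 28.6
tool_pos: [508.6, 43.5, 285.2]
tool_rot: [-3.104, -0.482, -0.0]
wrist_force: [-0.1, -1.1, -1.1]
gripper_width: 49.8
grip_force: 49.9
```

Emit:
{"op": "play_rows", "data": {
  "commands": [0.042,-0.085,0,0,0,0,0.085,-0.17,0,0,0,0,0.13,-0.26,0,0,0,0,0.172,-0.345,0,0,0,0,0.2144,-0.4305,0,0,0,0]
}}

```text
t: 29.02
tool_pos: [523.6, 136.5, 284.4]
tool_rot: [3.105, 0.478, -0.002]
wrist_force: [0.2, -0.2, -1.1]
gripper_width: 49.7
grip_force: 49.9
```

Emit:
{"op": "play_rows", "data": {
  "commands": [0.042,-0.085,0,0,0,0,0.085,-0.17,0,0,0,0,0.13,-0.26,0,0,0,0,0.18,-0.36,0,0,0,0,0.2144,-0.4305,0,0,0,0]
}}

```text
t: 29.43
tool_pos: [538.4, 232.6, 284.3]
tool_rot: [-3.104, -0.48, 0.002]
wrist_force: [0.2, -0.0, -1.2]
gripper_width: 50.0
grip_force: 49.9
```

Emit:
{"op": "play_rows", "data": {
  "commands": [0,0,0,0,0,0,0,0,0,0,0,0,0,0,0,0,0,0,0,0,0,0,0,0,0,0,0,0,0,0]
}}

```text
t: 29.85
tool_pos: [539.5, 228.7, 284.7]
tool_rot: [3.105, 0.474, -0.0]
wrist_force: [0.2, 0.8, -1.6]
gripper_width: 49.6
grip_force: 49.9
```

```bash
python3 - <<'E'
from plan import *
from cell import r
st=r.get_state();R=Rm(st["tool_rot"]);print(st['tool_pos'],st["gripper_width"],st["joint_pos"].round(2),R[:,0].round(3),R[:,2].round(3),st["t"])
json.dump({"p":st["tool_pos"].tolist(),"v":Ro.from_matrix(tooldown(17.5)).as_rotvec().tolist()},open("cmd.json","w"))
T,R=target(-25,65,130); plan([(T+[0,0,60],R)],maxa=24)
E
```

```text
[539.52743419 228.65272686 284.67093572] 49.586910246726084 [ 0.04  0.38 -0.64  1.65  0.24  1.19 -1.93] [ 0.954  0.298 -0.   ] [-0.    -0.001 -1.   ] 29.85
[0.055, -0.0438, 0.0482, -0.0167, 0.043, 0.0262]
[0.0326, -0.0565, 0.0548, -0.0167, 0.0429, 0.0262]
[0.0077, -0.0656, 0.0538, -0.0167, 0.043, 0.0263]
[-0.0172, -0.0701, 0.0453, -0.0167, 0.0429, 0.0262]
  -> [570.9 275.3 246.1] [ 0.383 -0.179  0.906] [ 0.821 -0.383 -0.423]
```

Emit:
{"op": "play_rows", "data": {
  "commands": [0.011,-0.0088,0.0096,-0.0033,0.0086,0.0052,0.022,-0.0175,0.0193,-0.0067,0.0172,0.0105,0.033,-0.0263,0.0289,-0.01,0.0258,0.0157,0.044,-0.035,0.0386,-0.0134,0.0344,0.021,0.055,-0.0438,0.0482,-0.0167,0.043,0.0262]
}}

```text
t: 30.27
tool_pos: [547.5, 240.6, 275.4]
tool_rot: [3.04, 0.206, 0.438]
wrist_force: [-0.7, 0.5, -1.7]
gripper_width: 49.3
grip_force: 49.9
```

Emit:
{"op": "play_rows", "data": {
  "commands": [0.0065,-0.0113,0.011,-0.0033,0.0086,0.0052,0.013,-0.0226,0.022,-0.0067,0.0172,0.0105,0.0196,-0.0339,0.0329,-0.01,0.0258,0.0157,0.026,-0.0452,0.0438,-0.0134,0.0344,0.021,0.0326,-0.0565,0.0548,-0.0167,0.0429,0.0262]
}}

```text
t: 30.68
tool_pos: [555.3, 252.4, 265.9]
tool_rot: [2.896, -0.047, 0.843]
wrist_force: [-0.7, -1.9, -2.4]
gripper_width: 49.7
grip_force: 49.8
```

```bash
python3 - <<'E'
from cell import r
st=r.get_state();print(st["joint_pos"].round(2),st["tool_pos"],st["tool_rot"])
E
```

```text
[-0.33  0.22 -0.45  1.98  0.85  0.81 -2.92] [555.26692877 252.40620298 265.88632342] [ 2.89638621 -0.04683569  0.84260547]
```

```bash
python3 - <<'E'
from plan import *
from cell import r
st=r.get_state()
json.dump({"p":st["tool_pos"].tolist(),"v":st["tool_rot"].tolist()},open("cmd.json","w"))
T,R=target(20,70,132); print(T,(T+R@np.array([-6,0,120])).round()); plan([(T+[0,0,60],R)],maxa=24)
E
```

```text
[558.84898304 302.96303958 191.20370912] [663. 341. 145.]
[-0.0115, -0.13, 0.0193, 0.0317, 0.0529, -0.014]
[-0.0103, -0.1248, 0.0413, 0.0318, 0.0529, -0.014]
  -> [558.8 303.  251.2] [0.321 0.117 0.94 ] [ 0.883  0.322 -0.342]
```

Emit:
{"op": "play_rows", "data": {
  "commands": [-0.0023,-0.026,0.0039,0.0063,0.0106,-0.0028,-0.0046,-0.052,0.0077,0.0127,0.0212,-0.0056,-0.0069,-0.078,0.0116,0.019,0.0317,-0.0084,-0.0092,-0.104,0.0154,0.0254,0.0423,-0.0112,-0.0115,-0.13,0.0193,0.0317,0.0529,-0.014]
}}

```text
t: 31.1
tool_pos: [559.6, 261.4, 244.9]
tool_rot: [2.876, 0.038, 0.956]
wrist_force: [0.1, -0.1, -3.6]
gripper_width: 49.7
grip_force: 49.9
```

```bash
python3 - <<'E'
from cell import r
st=r.get_state();print(st["joint_pos"].round(2),st["tool_pos"],st["tool_rot"])
E
```

```text
[-1.08  0.2   0.37  2.1   0.83  0.58 -2.92] [559.62751905 261.40513267 244.91184506] [2.87646114 0.03841261 0.95596895]
```

Emit:
{"op": "play_rows", "data": {
  "commands": [-0.0021,-0.025,0.0083,0.0063,0.0106,-0.0028,-0.0041,-0.05,0.0165,0.0127,0.0212,-0.0056,-0.0062,-0.075,0.0248,0.019,0.0317,-0.0084,-0.0082,-0.1,0.033,0.0254,0.0423,-0.0112,-0.0103,-0.1248,0.0413,0.0318,0.0529,-0.014]
}}

```text
t: 31.52
tool_pos: [561.2, 288.4, 248.2]
tool_rot: [2.856, 0.204, 1.23]
wrist_force: [0.6, -0.4, -3.4]
gripper_width: 49.8
grip_force: 49.9
```

Emit:
{"op": "play_rows", "data": {
  "commands": [0,0,0,0,0,0,0,0,0,0,0,0,0,0,0,0,0,0,0,0,0,0,0,0,0,0,0,0,0,0]
}}

```text
t: 31.93
tool_pos: [563.1, 288.8, 248.2]
tool_rot: [2.858, 0.2, 1.226]
wrist_force: [0.3, -0.2, -1.8]
gripper_width: 50.0
grip_force: 49.9
```

```bash
python3 - <<'E'
from plan import *
from cell import r
st=r.get_state();R=Rm(st["tool_rot"]);print(st["joint_pos"].round(2),st["tool_pos"],R[:,0].round(3),R[:,2].round(3),st["t"],st["wrist_force"])
json.dump({"p":st["tool_pos"].tolist(),"v":st["tool_rot"].tolist()},open("cmd.json","w"))
T,R=target(20,70,132); plan([(T,R)],maxa=24)
E
```

```text
[-1.82  0.38  1.24  2.24  0.81  0.16 -2.92] [563.0862344  288.76743876 248.23336915] [0.682 0.127 0.72 ] [ 0.723  0.028 -0.69 ] 31.9333 [ 0.29843465 -0.21138264 -1.80498502]
[-0.1054, -0.0468, 0.0917, 0.0195, 0.0336, -0.0052]
[-0.1214, -0.0403, 0.073, 0.0194, 0.0335, -0.0053]
  -> [558.8 303.  191.2] [0.321 0.117 0.94 ] [ 0.883  0.321 -0.342]
```

```bash
cat > kin.py <<'E'
from plan import *
from scipy.optimize import least_squares
import itertools
def xd(a): return Ro.from_matrix(tooldown(a)).as_rotvec()
D=[([1.21801173,.46837508,-.01160051,1.60357576,.00600803,1.07142232,-.05630614],[198,-618.9,213.9],[-3.10231858,-.484296404,0]),
([.395,.265,-.677,1.754,.179,1.185,-.238],[529.7,59,299.4],xd(95.5)),([.93,.14,-.61,1.81,.09,1.21,.39],[443.56,-207.42,324.58],xd(95.54)),
([.72,.29,-.42,1.78,.13,1.1,-1.01],[498.33,-231.4,260],xd(17.5)),([.04,.38,-.64,1.65,.24,1.19,-1.93],[539.53,228.65,284.67],xd(17.4)),
([-.33,.22,-.45,1.98,.85,.81,-2.92],[555.27,252.41,265.89],[2.89638621,-.04683569,.84260547]),
([-1.08,.2,.37,2.1,.83,.58,-2.92],[559.63,261.41,244.91],[2.87646114,.03841261,.95596895])]
def fk(q,k,s):
    d1,d3,d5,d7,a3,a4,a6,o1,o3,o5,o7=k; Z=lambda a:Ro.from_euler('z',a).as_matrix(); Y=lambda a:Ro.from_euler('y',a).as_matrix()
    R=Z(s[0]*q[0]+o1);p=np.array([0,0,d1]); R=R@Y(q[1])@Z(s[1]*q[2]+o3); p=p+R@[a3,0,d3]; R=R@Y(q[3]); p=p+R@[a4,0,0]
    R=R@Z(s[2]*q[4]+o5); p=p+R@[0,0,d5]; R=R@Y(q[5]); p=p+R@[a6,0,0]; R=R@Z(s[3]*q[6]+o7); return p+R@[0,0,d7],R
def res(k,s,D):
    o=[]
    for q,p,v in D:
        P,R=fk(q,k,s); o+=[*(P-p),*(300*(R-Rm(v))).ravel()]
    return np.array(o)
E
python3 - <<'E'
from kin import *
from cell import r
st=r.get_state(); D.append((st["joint_pos"],st["tool_pos"],st["tool_rot"]))
best=None
for s in itertools.product((-1,1),repeat=4):
  for o7 in(0,1.57,3.14,-1.57):
   for o1 in (0,):
    f=least_squares(res,[300,400,400,250,0,0,0,o1,0,0,o7],args=(s,D),max_nfev=60)
    if best is None or f.cost<best[0]: best=(f.cost,s,f.x)
print(best[0],best[1],best[2].round(3),np.abs(res(best[2],best[1],D)).reshape(-1,12).max(1).round(1))
json.dump({"s":best[1],"k":best[2].tolist()},open("kin.json","w"))
E
```

```text
471.81703905794666 (-1, -1, -1, -1) [ 2.71702e+02  5.14755e+02  4.47536e+02  3.52478e+02 -9.36100e+00
 -5.38800e+01  5.16000e-01 -3.20000e-02 -4.00000e-03  2.00000e-03
  1.53600e+00] [11.4  1.7  3.6  6.1  5.1 14.   5.8  7.7]
```

```bash
cat >> kin.py <<'E'
LO=np.array([-2.53,-.31,-1.57,.28,-1.29,.15,-2.92]);HI=np.array([2.53,2.02,1.55,2.44,4.43,1.84,2.92])
def ik(T,R,k,s,n=14,seed=0):
    g=np.random.default_rng(seed);out=[]
    for _ in range(n):
        q0=g.uniform(LO+.1,HI-.1)
        f=least_squares(lambda q:(lambda P,Q:np.r_[(P-T)/5,(60*(Q-R)).ravel(),.02*(q-(LO+HI)/2)])(*fk(q,k,s)),q0,bounds=(LO+.02,HI-.02),max_nfev=40)
        P,Q=fk(f.x,k,s)
        if np.linalg.norm(P-T)<4 and np.abs(Q-R).max()<.03: out.append((np.minimum(f.x-LO,HI-f.x).min(),f.x))
    return out
E
python3 - <<'E'
from kin import *
kj=json.load(open("kin.json"));k,s=kj["k"],kj["s"]
for th in (55,65):
  for psi in range(-60,121,20):
    T,R=target(psi,th,132); o=ik(T,R,k,s)
    if o: m=max(o,key=lambda a:a[0]); print(th,psi,len(o),round(m[0],2),m[1].round(2))
    else: print(th,psi,"none")
E
```

```text
55 -60 11 0.61 [-1.    0.67  0.17  1.77  0.86  1.23  2.29]
55 -40 12 0.47 [-0.87  0.56 -0.04  1.97  1.2   1.1   2.24]
55 -20 11 0.29 [-0.3   0.57 -0.76  2.15  1.65  1.23  2.21]
55 0 5 0.14 [ 0.19  0.93 -1.41  2.3   2.03  1.52  2.5 ]
55 20 5 0.06 [ 0.39  0.84 -1.4   2.38  2.23  1.1   2.66]
55 40 4 0.07 [-1.2   0.5   0.95  2.37  3.97  0.81  0.77]
55 60 6 0.12 [ 0.51  0.6  -1.01  2.28  3.87  0.27  1.62]
55 80 7 0.07 [ 0.44  0.62 -0.84  2.13 -1.22  0.47  0.71]
55 100 7 0.5 [ 0.47  0.77 -0.93  1.94 -0.6   0.68  0.37]
55 120 7 0.59 [ 0.4   0.9  -0.98  1.75 -0.28  0.98  0.3 ]
65 -60 4 0.51 [-1.16  0.77  0.28  1.73  0.87  1.33  2.25]
65 -40 12 0.46 [-1.12  0.63  0.15  1.98  1.21  1.17  2.13]
65 -20 11 0.23 [-0.49  0.61 -0.65  2.21  1.71  1.41  2.03]
65 0 5 0.03 [ 0.09  0.97 -1.36  2.41  2.17  1.76  2.35]
65 20 none
65 40 none
65 60 4 0.05 [-0.84  0.58  0.83  2.39  4.24  1.33  1.01]
65 80 7 0.08 [ 0.79  0.99 -1.26  2.19 -0.84  0.23  0.56]
65 100 7 0.47 [ 0.5   0.81 -0.83  1.95 -0.82  0.83  0.66]
65 120 6 0.62 [ 0.27  0.85 -0.61  1.7  -0.66  1.22  0.67]
```

```bash
python3 - <<'E'
from kin import *
kj=json.load(open("kin.json"));k,s=kj["k"],kj["s"]
for th,psi in ((62,130),(62,145),(30,130),(0,130),(0,75),(62,115)):
    T,R=target(psi,th,130); T=T if th>50 else T*[1,1,0]+[0,0,285]; o=ik(T,R,k,s,10); m=max(o,key=lambda a:a[0]); print(th,psi,T.round(),(T+R@np.array([11,0,120])).round(),round(m[0],2),m[1].round(2))
from cell import r
st=r.get_state()
json.dump({"p":st["tool_pos"].tolist(),"v":st["tool_rot"].tolist()},open("cmd.json","w"))
plan([((525,235,290),tooldown(35))],maxa=24)
E
```

```text
62 130 [499. 333. 184.] [428. 418. 137.] 0.41 [ 0.44  1.13 -1.16  1.59 -0.07  1.19  0.21]
62 145 [490. 323. 184.] [399. 386. 137.] 0.38 [ 0.32  1.2  -1.17  1.42  0.03  1.46  0.26]
30 130 [449. 393. 285.] [404. 446. 187.] 0.61 [ 0.16  0.56 -0.96  1.64 -0.08  1.16  0.01]
0 130 [425. 422. 285.] [417. 430. 165.] 0.66 [-1.05  0.36  0.31  1.62 -0.12  1.18 -0.01]
0 75 [576. 455. 285.] [579. 466. 165.] 0.52 [-0.69  0.61 -0.03  1.22  0.02  1.32 -0.98]
62 115 [511. 340. 184.] [464. 440. 137.] 0.61 [ 0.47  0.94 -0.96  1.77 -0.42  0.97  0.41]
[-0.0046, 0.0871, -0.0964, 0.0143, -0.0409, -0.0236]
[-0.0419, 0.0748, -0.0978, 0.0143, -0.0408, -0.0236]
[-0.0758, 0.0576, -0.0885, 0.0143, -0.0409, -0.0236]
  -> [525. 235. 290.] [0.819 0.573 0.   ] [ 0. -0. -1.]
```

Emit:
{"op": "play_rows", "data": {
  "commands": [-0.0009,0.0174,-0.0193,0.0029,-0.0082,-0.0047,-0.0018,0.0348,-0.0386,0.0057,-0.0164,-0.0094,-0.0028,0.0523,-0.0578,0.0086,-0.0245,-0.0142,-0.0037,0.0697,-0.0771,0.0114,-0.0327,-0.0189,-0.0046,0.0871,-0.0964,0.0143,-0.0409,-0.0236]
}}

```text
t: 32.35
tool_pos: [549.8, 270.8, 264.1]
tool_rot: [2.978, 0.463, 0.836]
wrist_force: [0.9, -0.5, -0.5]
gripper_width: 49.7
grip_force: 49.9
```

Emit:
{"op": "play_rows", "data": {
  "commands": [-0.0084,0.015,-0.0196,0.0029,-0.0082,-0.0047,-0.0168,0.0299,-0.0391,0.0057,-0.0164,-0.0094,-0.0251,0.0449,-0.0587,0.0086,-0.0245,-0.0142,-0.0335,0.0598,-0.0782,0.0114,-0.0327,-0.0189,-0.0419,0.0748,-0.0978,0.0143,-0.0408,-0.0236]
}}

```text
t: 32.77
tool_pos: [537.4, 252.5, 277.7]
tool_rot: [3.022, 0.712, 0.424]
wrist_force: [0.5, 0.4, -1.8]
gripper_width: 49.8
grip_force: 49.9
```

Emit:
{"op": "play_rows", "data": {
  "commands": [-0.0152,0.0115,-0.0177,0.0029,-0.0082,-0.0047,-0.0303,0.023,-0.0354,0.0057,-0.0164,-0.0094,-0.0455,0.0346,-0.0531,0.0086,-0.0245,-0.0142,-0.0606,0.0461,-0.0708,0.0114,-0.0327,-0.0189,-0.0758,0.0576,-0.0885,0.0143,-0.0409,-0.0236]
}}

```text
t: 33.18
tool_pos: [524.9, 234.7, 291.5]
tool_rot: [-2.995, -0.947, 0.001]
wrist_force: [1.0, 0.5, -3.2]
gripper_width: 49.9
grip_force: 49.9
```

Emit:
{"op": "play_rows", "data": {
  "commands": [0,0,0,0,0,0,0,0,0,0,0,0,0,0,0,0,0,0,0,0,0,0,0,0,0,0,0,0,0,0]
}}

```text
t: 33.6
tool_pos: [523.6, 236.9, 290.7]
tool_rot: [2.993, 0.95, 0.004]
wrist_force: [-0.3, -0.4, -2.2]
gripper_width: 49.6
grip_force: 49.9
```

```bash
python3 - <<'E'
from plan import *
from cell import r
st=r.get_state();R=Rm(st["tool_rot"]);print(st["joint_pos"].round(2),st["tool_pos"],R[:,0].round(3),R[:,2].round(3),st["t"],st["wrist_force"],st["gripper_width"])
json.dump({"p":st["tool_pos"].tolist(),"v":st["tool_rot"].tolist()},open("cmd.json","w"))
plan([((500,240,290),tooldown(75)),((500,240,290),tooldown(118))],maxa=26)
E
```

```text
[-0.96  0.29  0.59  1.74 -0.17  1.17 -1.28] [523.61735035 236.9395664  290.66187039] [0.817 0.577 0.002] [ 0.003 -0.001 -1.   ] 33.6 [-0.29049928 -0.41030375 -2.16265191] 49.58602997143537
[-0.0438, -0.0403, 0.0015, 0.0002, -0.0001, -0.0553]
[-0.0275, -0.0528, 0.0016, 0.0002, -0.0001, -0.0552]
  -> [500. 240. 290.] [ 0.259  0.966 -0.   ] [-0. -0. -1.]
[-0.0, -0.0, -0.0, -0.0, 0.0, -0.0597]
[-0.0, -0.0, -0.0, -0.0, 0.0, -0.0598]
  -> [500. 240. 290.] [-0.47   0.883 -0.   ] [-0. -0. -1.]
```

Emit:
{"op": "play_rows", "data": {
  "commands": [-0.0088,-0.0081,0.0003,0,0,-0.0111,-0.0175,-0.0161,0.0006,0,0,-0.0221,-0.0263,-0.0242,0.0009,0,0,-0.0332,-0.035,-0.0322,0.0012,0,0,-0.0442,-0.0438,-0.0403,0.0015,0.0002,0,-0.0553]
}}

```text
t: 34.02
tool_pos: [511.6, 239.1, 290.4]
tool_rot: [2.781, 1.459, 0.003]
wrist_force: [-0.2, 0.5, -2.1]
gripper_width: 49.7
grip_force: 49.9
```

Emit:
{"op": "play_rows", "data": {
  "commands": [-0.0055,-0.0106,0.0003,0,0,-0.011,-0.011,-0.0211,0.0006,0,0,-0.0221,-0.0165,-0.0317,0.001,0,0,-0.0331,-0.022,-0.0422,0.0013,0,0,-0.0442,-0.0275,-0.0528,0.0016,0.0002,0,-0.0552]
}}

```text
t: 34.43
tool_pos: [499.8, 240.5, 290.1]
tool_rot: [2.488, 1.918, 0.002]
wrist_force: [-0.3, 0.1, -1.9]
gripper_width: 50.1
grip_force: 49.9
```

Emit:
{"op": "play_rows", "data": {
  "commands": [0,0,0,0,0,-0.0119,0,0,0,0,0,-0.0239,0,0,0,0,0,-0.0358,0,0,0,0,0,-0.0478,0,0,0,0,0,-0.0597]
}}

```text
t: 34.85
tool_pos: [500.0, 240.4, 290.1]
tool_rot: [2.087, 2.348, 0.001]
wrist_force: [-0.0, -0.4, -1.3]
gripper_width: 49.7
grip_force: 49.9
```

Emit:
{"op": "play_rows", "data": {
  "commands": [0,0,0,0,0,-0.0119,0,0,0,0,0,-0.0239,0,0,0,0,0,-0.0358,0,0,0,0,0,-0.0478,0,0,0,0,0,-0.0598]
}}

```text
t: 35.27
tool_pos: [500.0, 240.4, 290.1]
tool_rot: [1.611, 2.696, 0.001]
wrist_force: [-0.1, -1.1, -1.2]
gripper_width: 49.5
grip_force: 49.9
```

```bash
python3 - <<'E'
from kin import *
from cell import r
kj=json.load(open("kin.json"));k,s=kj["k"],kj["s"]
st=r.get_state();R=Rm(st["tool_rot"]);print(st["joint_pos"].round(2),st["tool_pos"],R[:,0].round(3),R[:,2].round(3),st["t"],st["gripper_width"])
az=np.degrees(np.arctan2(R[1,0],R[0,0]))
json.dump({"p":st["tool_pos"].tolist(),"v":st["tool_rot"].tolist()},open("cmd.json","w"))
# continuation of IK along the tilt from the present joints
q=st["joint_pos"].copy(); p0=st["tool_pos"].copy(); Tf,Rf=target(118,62,130)
for i in range(1,11):
    Rt=target(118,62*i/10,130)[1]; Tt=p0+(Tf+[0,0,50]-p0)*i/10
    q0=q.copy(); q=least_squares(lambda v:(lambda P,Q:np.r_[(P-Tt)/5,(60*(Q-Rt)).ravel(),.05*(v-q0)])(*fk(v,k,s)),np.clip(q0,LO+.03,HI-.03),bounds=(LO+.02,HI-.02)).x
print(q.round(2),fk(q,k,s)[0]-Tt)
plan([(Tf+[0,0,50],Rf)],maxa=24)
E
```

```text
[-0.82  0.23  0.37  1.77 -0.09  1.15  0.07] [499.98970341 240.44909991 290.05826137] [-0.474  0.881  0.   ] [ 0.001  0.    -1.   ] 35.2667 49.487737157060515
[-0.21  0.66  0.12  1.71 -1.01  1.52  0.87] [-5.49690520e-06  3.56178424e-06  7.38556918e-06]
[0.1374, 0.0895, 0.0941, -0.0001, 0.0574, 0.0003]
[0.0956, 0.0892, 0.1366, -0.0001, 0.0574, 0.0002]
[0.0413, 0.089, 0.1616, -0.0001, 0.0574, 0.0003]
  -> [508.3 338.5 233.7] [-0.22   0.415  0.883] [-0.414  0.78  -0.47 ]
```

Emit:
{"op": "play_rows", "data": {
  "commands": [0.0275,0.0179,0.0188,0,0.0115,0,0.055,0.0358,0.0376,0,0.023,0,0.0824,0.0537,0.0565,0,0.0344,0,0.11,0.0716,0.0753,0,0.0459,0,0.1374,0.0895,0.0941,0,0.0574,0]
}}

```text
t: 35.68
tool_pos: [503.3, 273.4, 271.6]
tool_rot: [-1.45, -2.417, -0.269]
wrist_force: [0.4, -0.2, -3.2]
gripper_width: 49.6
grip_force: 49.9
```

Emit:
{"op": "play_rows", "data": {
  "commands": [0.0191,0.0178,0.0273,0,0.0115,0,0.0382,0.0357,0.0546,0,0.023,0,0.0574,0.0535,0.082,0,0.0344,0,0.0765,0.0714,0.1093,0,0.0459,0,0.0956,0.0892,0.1366,0,0.0574,0]
}}

```text
t: 36.1
tool_pos: [506.3, 305.8, 252.5]
tool_rot: [-1.276, -2.126, -0.485]
wrist_force: [-0.3, -0.5, -1.8]
gripper_width: 49.8
grip_force: 49.9
```

```bash
python3 - <<'E'
from cell import r
st=r.get_state();print(st["joint_pos"].round(2),st["tool_pos"],st["tool_rot"])
E
```

```text
[-0.43  0.46  0.26  1.74 -0.83  1.33  0.67] [506.33018882 305.75284559 252.46113762] [-1.27571719 -2.12580207 -0.48480711]
```

Emit:
{"op": "play_rows", "data": {
  "commands": [0.0083,0.0178,0.0323,0,0.0115,0,0.0165,0.0356,0.0646,0,0.023,0,0.0248,0.0534,0.097,0,0.0344,0,0.033,0.0712,0.1293,0,0.0459,0,0.0413,0.089,0.1616,0,0.0574,0]
}}

```text
t: 36.52
tool_pos: [509.2, 338.3, 233.3]
tool_rot: [-1.095, -1.823, -0.66]
wrist_force: [1.2, 1.1, -1.9]
gripper_width: 49.9
grip_force: 49.9
```

Emit:
{"op": "play_rows", "data": {
  "commands": [0,0,0,0,0,0,0,0,0,0,0,0,0,0,0,0,0,0,0,0,0,0,0,0,0,0,0,0,0,0]
}}

```text
t: 36.93
tool_pos: [509.0, 338.5, 234.9]
tool_rot: [-1.094, -1.827, -0.66]
wrist_force: [-0.2, 1.1, -1.8]
gripper_width: 49.5
grip_force: 49.9
```

```bash
python3 - <<'E'
from plan import *
from cell import r
st=r.get_state();R=Rm(st["tool_rot"]);print(st["joint_pos"].round(2),st["tool_pos"],R[:,0].round(3),R[:,2].round(3),st["t"],st["gripper_width"],st["wrist_force"])
json.dump({"p":st["tool_pos"].tolist(),"v":st["tool_rot"].tolist()},open("cmd.json","w"))
T,Rf=target(118,62,128); plan([(T,Rf)],maxa=24,maxd=90)
# is the reader still aligned in the grip? seen by the wrist camera: project expected top-face corners of head
s=snap(r,"wrist","wf1"); h=cv2.cvtColor(s["pixels"],cv2.COLOR_BGR2HSV)
for yy in range(204,332,8): print("%3d "%yy+"".join("." if h[yy,k,1]>75 else "0123456789ab"[h[yy,k,2]//20] for k in range(200,374,3)))
E
```

```text
[-0.29  0.65  0.16  1.71 -1.07  1.5   0.86] [509.03307462 338.54674929 234.91163391] [-0.224  0.414  0.882] [-0.414  0.779 -0.471] 36.9333 49.5055899627319 [-0.23722462  1.14469442 -1.77680164]
[-0.2348, -0.0043, 0.1248, 0.0, 0.0003, 0.0005]
  -> [508.5 338.1 181.7] [-0.221  0.414  0.883] [-0.414  0.78  -0.469]
204 .....22222257745555555555555555555555555555547777777763223
212 ......2232322245555555555555555656555655555553577777777777
220 ............3455655656655555555555665655566555222223346777
228 ............4555565565565565666666666666666665423322332222
236 ............4444444444444454454445554455454544376522232222
244 .............444444444444444444444444444444444677777777762
252 ........66666344444444444444444444444444444444666663577774
260 ......6666662344444444444444444444444444444443266666622222
268 ....666666422344444444444444796444444444444442226666666222
276 ..66666663221134444444444444444444444444444441121666666663
284 6666666622211134444444311111111111114444444431112146666666
292 666666622111113444444441.11111111.114444444321112223666666
300 66666622211111.44444444111111111111244444443.1111122266666
308 6666632221111..34444444111111111111344444433..11.222236666
316 666533222111...3444444411111111111144444443.....1221333666
324 554333322222...3334333333333333333343343333....22322333333
```

Emit:
{"op": "play_rows", "data": {
  "commands": [-0.02,0,0.0106,0,0,0,-0.05,-0.001,0.0266,0,0,0,-0.085,-0.0015,0.0452,0,0.0001,0,-0.12,-0.002,0.0638,0,0.0001,0,-0.15,-0.0027,0.0797,0,0.0002,0]
}}

```text
t: 37.4
tool_pos: [508.2, 337.8, 198.2]
tool_rot: [-1.095, -1.823, -0.658]
wrist_force: [-0.9, 0.3, -2.0]
gripper_width: 49.7
grip_force: 49.9
```

Emit:
{"op": "play_rows", "data": {
  "commands": [-0.025,0,0.0133,0,0,0,-0.05,-0.001,0.0266,0,0,0,-0.07,-0.0013,0.0372,0,0,0,-0.0848,-0.0016,0.0451,0,0,0,-0.0848,-0.0016,0.0451,0,0,0]
}}

```text
t: 37.82
tool_pos: [508.0, 337.6, 179.6]
tool_rot: [-1.095, -1.823, -0.658]
wrist_force: [0.1, -1.0, -1.5]
gripper_width: 49.8
grip_force: 49.9
```

Emit:
{"op": "play_rows", "data": {
  "commands": [0,0,0,0,0,0,0,0,0,0,0,0,0,0,0,0,0,0,0,0,0,0,0,0,0,0,0,0,0,0]
}}

```text
t: 38.23
tool_pos: [508.3, 337.8, 180.7]
tool_rot: [-1.094, -1.824, -0.66]
wrist_force: [-0.3, -0.1, -1.6]
gripper_width: 49.8
grip_force: 49.9
```

Emit:
{"op": "play_rows", "data": {
  "commands": [0,0,0,0,0,0,0,0,0,0,0,0,0,0,0,0,0,0,0,0,0,0,0,0,0,0,0,0,0,0]
}}

```text
t: 38.65
tool_pos: [508.2, 337.7, 180.4]
tool_rot: [-1.095, -1.823, -0.659]
wrist_force: [-0.3, 0.2, -0.9]
gripper_width: 49.8
grip_force: 49.9
```

```bash
python3 - <<'E'
from plan import *
from cell import r
st=r.get_state();R=Rm(st["tool_rot"]);p=st["tool_pos"];print(st["joint_pos"].round(2),p,st["t"],st["gripper_width"],st["wrist_force"],np.abs(st["joint_velocities"]).max())
W=p+R@np.array([-42.1,0,-2.5]); s=R@np.array([-np.cos(np.radians(15)),0,np.sin(np.radians(15))])
d=(21-W[2])/s[2]; print("window",W.round(1),"lean",np.degrees(np.arccos(-s[2])).round(1),"dist",d.round(1),"hit",(W+d*s).round(1))
# tray and bystander check in the top view against the first picture; label seen?
t=snap(r,"top","tp9"); g=cv2.cvtColor(t["pixels"],cv2.COLOR_BGR2GRAY); c=snap(r,"scene","sc9")
for X in ((506.6,190.4,35),(584.6,138.9,35)):
    u=proj(t,X);x,y=np.round(u).astype(int);print("mount at",u.round(1));print(g[y-9:y+10:2,x-10:x+11:2])
    # scene view: predicted face centre vs bright blob/dark ring
h0=cv2.cvtColor(load("top0")["pixels"],cv2.COLOR_BGR2HSV)
E
```

```text
[-0.28  0.73  0.15  1.72 -1.09  1.45  0.94] [508.20291106 337.73995418 180.36740558] 38.65 49.78757290673139 [-0.26005543  0.22462775 -0.90770567] 0.0014134958234062328
window [518.5 318.4 144.3] lean 12.9 dist 126.6 hit [531.9 293.4  21. ]
mount at [196.  236.6]
[[83 72 75 79 78 78 78 77 78 75 78]
 [71 74 79 76 77 77 78 79 79 78 79]
 [72 76 76 75 76 77 78 74 78 80 79]
 [75 76 74 75 74 76 74 78 74 78 79]
 [75 76 78 76 77 77 75 75 78 76 77]
 [76 77 76 74 75 75 75 75 77 77 75]
 [77 75 75 76 77 74 78 75 77 76 76]
 [73 74 74 78 76 76 74 73 75 77 74]
 [75 75 75 73 73 75 75 77 79 78 78]
 [75 72 74 74 73 76 77 77 78 76 78]]
mount at [218.  204.7]
[[78 78 76 76 78 77 76 78 77 77 75]
 [75 76 77 78 77 77 77 74 78 75 73]
 [78 77 79 78 76 78 78 76 76 75 75]
 [76 78 79 75 78 76 76 76 74 76 77]
 [78 77 78 77 79 77 77 76 75 75 74]
 [78 78 77 78 78 79 75 77 76 76 73]
 [77 78 75 76 77 78 78 77 77 76 74]
 [77 77 78 77 77 77 75 75 76 76 72]
 [78 78 77 77 78 75 77 76 77 77 74]
 [81 82 80 80 77 77 79 76 75 74 75]]
```

```bash
python3 - <<'E'
from h import *
c=load("sc9"); o=load("scene0")
g=cv2.cvtColor(c["pixels"],cv2.COLOR_BGR2GRAY);g0=cv2.cvtColor(o["pixels"],cv2.COLOR_BGR2GRAY)
for X in ((506.6,190.4,28),(584.6,138.9,28)):
    x,y=np.round(proj(c,X)).astype(int); print(x,y); print(np.c_[g[y-9:y+10:3,x-12:x+13:3],-np.ones(7,int),g0[y-9:y+10:3,x-12:x+13:3]])
E
```

```text
349 202
[[142 137 129  82  79  91 118  62  11  -1 133 130 132 139 146 147 147  84
   18]
 [136 128  70  73  59  41  79  36   8  -1 135 143 148 148 148 148 143  48
   10]
 [134 102  40 109 122  81  40  42  10  -1 147 146 137 132 137 144 145  78
   20]
 [137  67  14  23  59  32  27  69  61  -1 145  97  88  94  88  89 124 145
  130]
 [ 89  54  10  11  10   9  32  71  71  -1 121 127 141 144 140 117  84 146
  147]
 [ 60  91  87  51  23  31  57  71  70  -1  94 147 148 147 147 148 138 148
  148]
 [ 60  91 121 100  69  69  71  70  63  -1  90 147 148 148 148 149 148 147
  132]]
349 224
[[ 81  89  80  69  70  70  71  70  35  -1 130 148 148 148 148 148 148 147
   69]
 [ 89  74  53  37  42  52  69  70  26  -1 148 148 148 148 149 148 148 142
   37]
 [ 72  69  22  47  58  31  56  70  51  -1 147 147 144 142 143 147 147 147
  108]
 [ 71  69  14  11  15   9  58  70  71  -1 148 130  92  90  92 110 144 147
  147]
 [ 70  62  11   9   7   8  59  71  70  -1 146 120 126 137 124  86 120 147
  147]
 [ 68  69  49  29  28  42  68  71  71  -1 111 145 148 148 148 143 144 147
  148]
 [ 67  67  70  70  70  70  71  70  71  -1  71  99 141 148 148 148 147 147
  143]]
```

Both mounts sit upright in their pockets, with the bright polished section facing up. I'm handing the job in.

```bash
python3 -c "
from cell import r
print(r.sign_off())"
```

```text
the job is handed in; nothing more can be done
None
```

I handed the job in at about 38.7 s: both mounts are seated face up in their pockets, and the reader is held still about 127 mm from the label's centre, leaning about 13°. I did not re-check the other desk items against the first pictures, and joint 7 reached its -2.92 limit during an early turn of the reader.

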